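# Stack the razor hones under the desk lamp

## Task

Put the two loose razor hones away on the big one under the lamp: first the wedge-shaped one, centred and lined up with its thick end over the big one's thin end so that its top comes level, then the small one lengthwise on it, its hollow straddling the raised rib so that it sits level. Tilt in under the shade, and lower each stone until you feel it bear on the one below before you let go. Do not bump the lamp, shift the big hone or disturb the other things on the desk.

Things in the scene. Friction and masses are not known exactly. Their poses are not given: they have to be found in the camera images.
- lamp: fixed brass lamp. Origin on the desk, about under the big hone's middle; x points to its foot. Foot (radius 45 mm) and post (radius 6) at x = +128, arm at 335 mm height. Shade: round, upright axis at x = +43 mm, lower rim radius 55 at 235 mm height (nearest rim point x = -12), tapering up to 300. It covers the space straight above the stack; the way in is open from -x, the robot's side
- big_hone: largest grey stone, loose, 0.75 kg, flat on the desk under the shade: a wedge 124 mm long (x), 66 mm wide (y), corners chipped. Origin: centre of its underside. Its top is a plane falling 8 degrees towards +x: 44 mm high at the -x end (towards the robot), 35.5 in the middle, 27 at the +x end (towards the lamp's foot)
- big_top (a point): middle of the big hone's sloping top face, 35.5 mm above its underside
- wedge_hone: middle-sized grey stone, 0.3 kg, a wedge 90 mm long (x), 44 wide (y; flat flanks over the middle 70 mm). Origin: centre of its flat underside, z = 0 on the desk. Top is a plane rising 8 degrees towards +x: 23 mm high at the -x end, 29 mid, 35 at the +x (thick) end. On it a rib along y, 28 mm long, 9 wide, 4.5 high, at x = +6. Thick end starts pointing away from the robot within 30 degrees
- wedge_rib (a point): foot of the rib on the wedge hone's top face: x = +6, y = 0, z = 30 mm in that stone's frame; the rib stands 4.5 mm above this point
- wedge_thick_end (a point): middle of the wedge hone's thick end face, at x = +45 mm in that stone's frame, 18 mm above its underside
- small_hone: smallest grey stone, 0.17 kg: 64 mm long (x), 36 wide (y; flat flanks over the middle 46 mm), 30 high. Origin: centre of its underside, z = 0 on the desk. The underside is two flat feet with a hollow between, 20 mm wide, 6.5 deep, running right across along y, centred at x = +4. Either end may face either way on the stack. At the start x points away from the robot within 30 degrees
- small_hollow (a point): middle of the hollow, in the plane of the feet's undersides: x = +4 mm, y = 0, z = 0 in the small hone's frame
- comb: bystander: tortoiseshell comb lying flat, 160 by 33 mm, 5 mm high; origin at its middle on the desk, length along x
- mug: bystander: white porcelain shaving mug, 84 mm wide and 90 mm high, handle at its y; origin at the centre of its underside
- brush: bystander: bone-handled shaving brush standing on its handle, 40 mm wide, 108 mm high; origin at the centre of its underside
- clipper: bystander: chrome hand clipper lying flat, 190 by 65 mm, 30 mm high; origin near its middle on the desk, length along x
- tin: bystander: round pomade tin, 72 mm wide, 30 mm high; origin at the centre of its underside
- bell: bystander: brass counter bell on a round wooden base, 80 mm wide, 64 mm high; origin at the centre of its underside
Things that resemble listed ones, but are neither listed nor needed, are in the scene too. Leave any blue look-alike of the wedge_hone alone.

How it is judged (in metres and radians):
On the way, in this order (a step that is already met when the one before it is completed fails the run):
1. the wedge hone bears on the big hone while still held in the fingers (contact force between wedge_hone and big_hone above 0.3 N and contact force between the fingers and wedge_hone above 0.5 N), for 0.1 s.
2. the wedge hone is let go and rests centred and lined up on the big hone, thick end over thin end (x of wedge_hone in the frame of big_hone between -0.016 and 0.016 m and y of wedge_hone in the frame of big_hone between -0.013 and 0.013 m and z of wedge_hone in the frame of big_hone between 0.031 and 0.04 m and angle between the y axis of wedge_hone and the y axis of big_hone, either way round below 0.22 rad and x of wedge_thick_end in the frame of big_hone above 0.02 m and linear speed of wedge_hone below 0.02 m/s and angular speed of wedge_hone below 0.2 rad/s and contact force between the fingers and wedge_hone below 0.1 N), for 0.2 s.
3. the small hone bears on the wedge hone while still held in the fingers (contact force between small_hone and wedge_hone above 0.3 N and contact force between the fingers and small_hone above 0.5 N), for 0.1 s.
At the end, for the whole second after the job is handed in: Wedge hone on the big one: middles within 16 mm lengthwise, 13 mm sideways, within 12 degrees, thick end over thin. Small hone on it: hollow within 10 mm of the rib lengthwise, 12 mm sideways, within 17 degrees, level within 3.4. Both let go, at rest; big hone within 15 mm of its start (all of step 2 and x of small_hollow in the frame of wedge_hone between -0.004 and 0.016 m and y of small_hollow in the frame of wedge_hone between -0.012 and 0.012 m and z of small_hollow in the frame of wedge_hone above 0.024 m and angle between small_hone's own z axis and vertical below 0.06 rad and angle between the y axis of small_hone and the y axis of wedge_hone, either way round below 0.3 rad and linear speed of small_hone below 0.02 m/s and angular speed of small_hone below 0.2 rad/s and contact force between the fingers and small_hone below 0.1 N and distance of big_hone from where it was at the start of the episode below 0.015 m); the robot touches nothing.
It fails at once if the lamp was bumped (contact force between lamp and anything else above 5 N).
It fails at once if the big hone was shifted (distance of big_hone from where it was at the start of the episode above 0.02 m).
It fails at once if one of the other things on the desk was disturbed (distance of any of comb, mug, brush, clipper, tin, bell from where it was at the start of the episode above 0.03 m).
It also fails if it takes over 72 s, if anything falls off the work surface, if the arm or the gripper's body presses on something with over 40 N, if the wrist force passes 120 N, or if a joint passes its speed limit or range.

## Robot

A 6-joint arm with a two-finger parallel gripper is mounted at the origin on the work surface. World frame = base frame: x ahead of the robot, y to its left, z up, the work surface at z = 0. Lengths are in m, angles in degrees, forces in N, time in s.
With the tool pointing down it reaches from about 0.35 to 0.875 m from the base axis. Payload 4.2 kg.
Tool frame: the origin (TCP) lies at the very end of the fingers, on their centre line; the grasp point (between the pads) lies 19 mm behind it; z points along the fingers, y is the line along which they close (so a half turn about z gives the same grasp; the last joint's range is limited). The gripper opens to 87 mm and grips with 3 to 60 N. Pads are 19 mm wide; open, the fingers measure 117 mm over their backs; the gripper's body (75 mm by 190 mm) begins 51 mm behind the grasp point.
Start: joints at [-61.387, 22.042, 0.453, 0, -68.411, -14.817], TCP at [0.149, -0.607, 0.223] pointing down, gripper open.
Joint ranges: [-179.83, 179.83], [-69.29, 118.12], [-61.27, 80.66], [-181.25, 117.63], [-171.15, -9.14], [-177.46, 177.46]. Speed limits (degrees/s): [159.86, 159.86, 180, 180, 180, 180].

## Interface

Orientations are given as a 3x3 rotation matrix whose columns are the frame's x, y, z axes.
In Python, from station import * gives the robot as it stands.
- The arm moves only by the shell command python3 -m pendant 'ROWS'. ROWS is JSON, a list of rows, each an object of numbers: "x", "y", "z": the shift along the world's x, y, z normalised to -1 to 1, where 1 is 250 mm; "rx", "ry", "rz": the turn, a rotation vector about the world's x, y, z normalised to -1 to 1, where 1 is 180 degrees; "claw": the opening, from 0 (shut) to 1 (fully open). A call has exactly 8 rows; each row is the pose to reach, as a shift and turn from the pose commanded when the call began, turning the shorter way round; what a row does not reach only later rows make up. A row lasts 1/8 s, in which the tool goes at most 62.5 mm and 10.7 degrees, less where a joint would pass 70% of its speed; a pose out of reach is approached as far as the arm can. A call with a number of a shift or a turn outside -1 to 1 is refused whole. A call with a gripper value outside its range is refused whole. The fingers move at their own pace and stop on an object; the grip force is fixed at half the most. Time passes only in rows, so rows that repeat a pose let the fingers close, or fill a call up. It gives the time, the measured TCP pose, the force, the opening and the grip force at its end, in the units of the state.
- sense(): the state, without advancing time (a new reading comes with each control period).
- capture(name): name is "scene" or "top" or "wrist"; returns a dict with "color" (480x640x3 uint8, red, green, blue), "mtx" (3x3 intrinsics, pixels), "k1" (the pictures are not rectified: a ray, as slopes to the right and down, at radius r is drawn at 1 + k1 r^2 times it, then the intrinsics apply), "world_to_cam" (4x4, takes a point from world to camera coordinates). Camera axes: x right, y up, looking along -z (the intrinsics and any distortion apply to the point x, -y, -z); pixel columns grow to the right and rows downward; lengths in m; the calibration is good to about 2 mm. A picture is of the moment at which its call begins. There is no depth.
- finish_job(): hands the job in; it is judged then, once.
Trained networks look in a picture, given as the dict that the camera call returned (one of the last four; its "shot" number tells which), for a name from the list of things; names that differ only in an ending like _2 or _b are one class to them, and where a whole thing is asked for, a point or a joint stands for the part that bears it (a point fixed in the world has none). Each returns a list of dicts, best first, with "conf" (0 to 1); they miss things now and then, are a little off and sometimes report something else, mostly with a low value. They report only what shows in the picture. A call takes as long as a camera call. They do not tell look-alikes from the thing itself.
- search_frame(picture, label): "centre" ([column, row] in pixels, amid what is visible of it).
- regions_of(picture, label): "region" (480x640 bool, what is visible of it) and "centre" ([column, row] in pixels, amid what is visible of it).
The state is a dict: "time_s": time; "joints": joint angles; "joint_velocities": joint speeds; "effort": joint torques, N m; "tcp_pos": TCP position; "ee_rot": TCP orientation; "wrist_force": force on the tool from outside, world axes, zero at the start; "moment": the same for the moment, N m; "gripper_width": opening from 0.0 (shut) to 1.0 (fully open); "gripper_force": force on a finger pad.
Only numpy, scipy, OpenCV 4.12 (cv2) and the standard library are available. Lean on these libraries where they do the work, as an engineer would, in place of code of your own. Each camera call takes 0.05 s, during which the arm holds its last target. There are 200 camera calls.

## Working session

There is one attempt and no reset: what is moved stays moved. The work goes in short steps, Python scripts to look and compute and a shell command to move; the robot and the scene stay as the last step left them, time stands still between calls to the robot, and variables do not carry over. Pictures are saved under pics/ and viewed, at most 10 in all, crops included, and the job is handed in when it is done.

```bash
mkdir -p pics; cat > h.py <<'E'
from station import *
import numpy as np, cv2
def ray(p,uv):
    K=np.array(p["mtx"]);u=np.array(uv,float)
    d=np.array([(u[0]-K[0,2])/K[0,0],(u[1]-K[1,2])/K[1,1]]);s=d.copy()
    for _ in range(30): s=d/(1+p["k1"]*(s@s))
    T=np.array(p["world_to_cam"]);R=T[:3,:3]
    return -R.T@T[:3,3], R.T@np.array([s[0],-s[1],-1])
def at(p,uv,z):
    o,d=ray(p,uv);return o+d*(z-o[2])/d[2]
def proj(p,X):
    T=np.array(p["world_to_cam"]);c=T[:3,:3]@np.asarray(X,float)+T[:3,3]
    s=np.array([c[0],-c[1]])/-c[2];s=s*(1+p["k1"]*(s@s));K=np.array(p["mtx"])
    return np.array([K[0,0]*s[0]+K[0,2],K[1,1]*s[1]+K[1,2]])
def save(p,n): cv2.imwrite("pics/"+n,cv2.cvtColor(p["color"],cv2.COLOR_RGB2BGR))
E
python3 - <<'E'
from h import *
H=dict(wedge_hone=.03,small_hone=.03,big_hone=.035,lamp=.2,comb=.005,mug=.05,brush=.05,clipper=.02,tin=.03,bell=.03)
for c in ("top","scene"):
    p=capture(c);save(p,c+"0.png");print(c,np.round(p["world_to_cam"],2).tolist(),p["k1"])
    for n,z in H.items():
        print(n,[(np.round(r["centre"]).tolist(),round(r["conf"],2),np.round(at(p,r["centre"],z)[:2],3).tolist()) for r in search_frame(p,n)][:4])
s=sense();print(s)
E
```

```text
top [[0.0, -1.0, -0.01, 0.01], [0.99, 0.0, 0.11, -0.53], [-0.11, -0.01, 0.99, -1.39], [0.0, 0.0, 0.0, 1.0]] 0.023348370409158232
wedge_hone [([416.0, 214.0], 0.94, [0.609, -0.266]), ([391.0, 266.0], 0.92, [0.476, -0.201]), ([363.0, 218.0], 0.72, [0.599, -0.131]), ([444.0, 343.0], 0.69, [0.283, -0.33])]
small_hone [([212.0, 266.0], 0.79, [0.476, 0.256])]
big_hone [([308.0, 228.0], 0.66, [0.573, 0.012]), ([210.0, 178.0], 0.59, [0.705, 0.266])]
lamp [([303.0, 186.0], 0.91, [0.646, 0.02])]
comb [([308.0, 299.0], 0.58, [0.392, 0.012]), ([394.0, 267.0], 0.56, [0.476, -0.211])]
mug [([211.0, 178.0], 0.76, [0.7, 0.259])]
brush [([393.0, 268.0], 0.54, [0.471, -0.204]), ([416.0, 158.0], 0.52, [0.751, -0.267])]
clipper [([462.0, 284.0], 0.66, [0.432, -0.381])]
tin [([154.0, 244.0], 0.92, [0.532, 0.406])]
bell [([465.0, 211.0], 0.86, [0.617, -0.392])]
scene [[-0.62, 0.78, 0.02, 0.33], [-0.49, -0.41, 0.77, 0.19], [0.61, 0.47, 0.64, -1.76], [0.0, 0.0, 0.0, 1.0]] -0.10740705060792852
wedge_hone [([254.0, 252.0], 0.84, [0.616, -0.125]), ([278.0, 171.0], 0.81, [0.287, -0.334]), ([219.0, 231.0], 0.74,
[... 562 characters left out ...]
119244e+01, -1.48158142e+01]), 'joint_velocities': array([ 0.0332312 , -0.09237071,  0.07238295,  0.01238348,  0.00130865,
       -0.04772799]), 'effort': array([-3.18172733e-04, -3.90480709e+01,  1.87625706e+01,  4.22433212e+00,
        1.55075878e-02, -2.07500415e-05]), 'tcp_pos': array([ 0.14904531, -0.60692535,  0.22255924]), 'ee_rot': array([[-9.71150290e-01, -2.38468268e-01, -1.02174164e-06],
       [-2.38468268e-01,  9.71150290e-01,  1.26512510e-05],
       [-2.02465721e-06,  1.25299190e-05, -1.00000000e+00]]), 'wrist_force': array([-0.10517764,  0.94758246,  0.03322064]), 'moment': array([0.03033288, 0.00779149, 0.01403134]), 'gripper_force': 0.0, 'gripper_width': 1.0004141678020677}
```

View pics/top0.png

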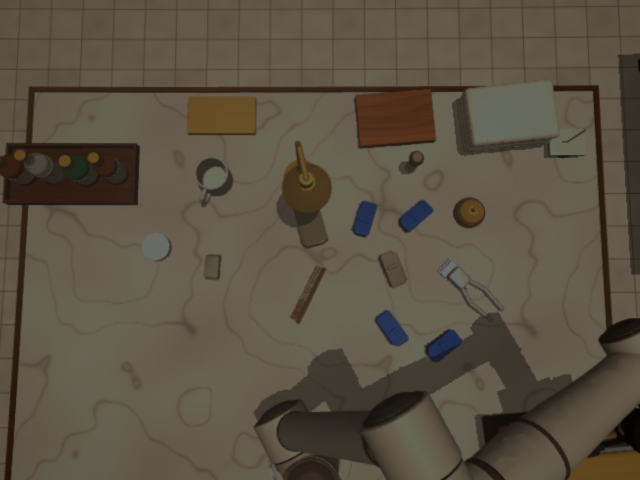

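View pics/scene0.png

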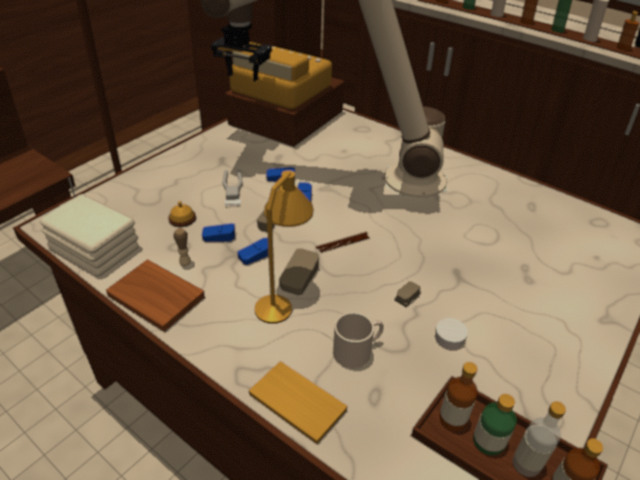

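The top view shows the grey wedge at (391,268), the grey small hone at (212,266), and the big hone at (312,228) partly under the shade. The four blue blocks are look-alikes. In the scene view the lamp foot is at (273,309) and the big hone at (299,270).

```bash
cat >> h.py <<'E'
from scipy.optimize import minimize
def wedge(L,W,h0,h1,c=0.0):
    v=[]
    for sx,h in((-1,h0),(1,h1)):
        for sy in(-1,1):
            for z in(0,h): v+=[(sx*L/2,sy*(W/2-c),z),(sx*(L/2-c),sy*W/2,z)]
    return np.array(v)
MOD=dict(wedge_hone=wedge(.09,.044,.023,.035,.01),small_hone=wedge(.064,.036,.03,.03,.009),big_hone=wedge(.124,.066,.044,.027,.008))
def fit(views,name,x0):
    """views: list of (picture, mask); returns x,y,yawdeg, IoU"""
    M=MOD[name]
    def cost(q):
        a=np.radians(q[2]);c,s=np.cos(a),np.sin(a);J=0
        P=np.c_[q[0]/100+c*M[:,0]-s*M[:,1],q[1]/100+s*M[:,0]+c*M[:,1],M[:,2]]
        for p,m in views:
            h=cv2.convexHull((np.array([proj(p,X) for X in P])*16).astype(np.int32))
            im=np.zeros(m.shape,np.uint8);cv2.fillPoly(im,[h],1,shift=4)
            im=im>0
            J+=1-(im&m).sum()/max(1,(im|m).sum())
        return J/len(views)
    best=None
    for da in(-12,0,12):
        i=np.array([x0[0]*100,x0[1]*100,x0[2]+da])
        r=minimize(cost,i,method="Nelder-Mead",options=dict(initial_simplex=[i,i+[1.5,0,0],i+[0,1.5,0],i+[0,0,12]],xatol=.02,fatol=1e-4))
        if best is None or r.fun<best.fun: best=r
    q=best.x;return np.round([q[0]/100,q[1]/100,q[2],1-best.fun],4)
def mask(p,name,uv):
    R=[r for r in regions_of(p,name) if np.hypot(*(np.array(r["centre"])-uv))<25]
    return R[0]["region"] if R else None
E
python3 - <<'E'
from h import *
t=capture("top");s=capture("scene");w=capture("wrist")
for n,x0 in (("wedge_hone",(.476,-.205,0)),("small_hone",(.476,.256,0)),("big_hone",(.60,.01,0))):
    V=[]
    for nm,p in(("top",t),("scene",s)):
        m=mask(p,n,proj(p,(*x0[:2],.02)))
        if m is None: print(n,nm,"none");continue
        V.append((p,m));print(n,nm,m.sum(),fit([(p,m)],n,x0))
    if len(V)>1: print("both",fit(V,n,x0))
st=sense();T=np.array(w["world_to_cam"]);R=T[:3,:3];o=-R.T@T[:3,3]
E=st["ee_rot"];print("cam in tool",np.round(E.T@(o-st["tcp_pos"]),3),np.round(E.T@R.T,3).tolist(),np.array(w["mtx"]).tolist())
print("foot",at(s,(273,309),.01))
E
```

```text
wedge_hone top 606 [ 0.4715 -0.2064 22.376   0.9081]
wedge_hone scene 152 [ 0.4766 -0.2196 43.133   0.3753]
both [ 0.471  -0.208  19.5984  0.6139]
small_hone top 410 [ 0.4778  0.2564 -2.0582  0.9341]
small_hone scene 408 [ 0.4763  0.2576 -1.4266  0.8559]
both [ 0.476   0.2577 -2.69    0.8882]
big_hone top 868 [5.913e-01 6.900e-03 1.737e+01 6.878e-01]
big_hone scene 1256 [5.89000e-01 3.80000e-03 1.94379e+01 9.15000e-01]
both [5.85600e-01 3.50000e-03 1.69472e+01 7.89300e-01]
cam in tool [ 0.071  0.    -0.161] [[-0.0, 0.966, 0.258], [1.0, 0.0, 0.0], [0.0, 0.258, -0.966]] [[400.18433273169796, 0.0, 318.8160438111577], [0.0, 400.18433273169796, 233.96746575244003], [0.0, 0.0, 1.0]]
foot [0.72159804 0.03461815 0.01      ]
```

```bash
cat >> h.py <<'E'
from scipy.spatial.transform import Rotation as Ro
def tool(yaw,tilt):
    """tool x towards the robot (-x of stone with that yaw), fingers close along stone y, tilted in"""
    a=np.radians(yaw);f=np.array([np.cos(a),np.sin(a),0]);y=np.array([-np.sin(a),np.cos(a),0]);t=np.radians(tilt)
    z=f*np.sin(t)+np.array([0,0,-np.cos(t)]);return np.c_[np.cross(y,z),y,z]
def plan(grasp,yaw,tilt,back=0,frm=None):
    """row numbers to bring the grasp point to 'grasp', minus back along tool z"""
    s=sense();R=tool(yaw,tilt);P=np.array(grasp)+R[:,2]*(.019-back)
    p,E=frm if frm else (s["tcp_pos"],s["ee_rot"])
    d=(P-p)/.25;r=Ro.from_matrix(R@np.array(E).T).as_rotvec()/np.pi
    print("tcp",P.round(4),"shift",d.round(4),"turn",r.round(4));return P,R
E
python3 - <<'E'
from h import *
plan((.472,-.207,.025),20,35,.11)
E
```

```text
tcp [ 0.423  -0.2249  0.0995] shift [ 1.0956  1.5283 -0.492 ] turn [ 0.0565 -0.1861  0.0334]
```

```bash
python3 -m pendant '[{"x":0.1,"y":0.13,"claw":1},{"x":0.25,"y":0.3,"claw":1},{"x":0.4,"y":0.5,"claw":1},{"x":0.55,"y":0.7,"claw":1},{"x":0.7,"y":0.9,"claw":1},{"x":0.7,"y":0.9,"claw":1},{"x":0.7,"y":0.9,"claw":1},{"x":0.7,"y":0.9,"claw":1}]'
python3 - <<'E'
from h import *
plan((.472,-.207,.025),20,35,.11)
E
```

```text
tcp [ 0.423  -0.2249  0.0995] shift [ 1.0956  1.5283 -0.492 ] turn [ 0.0565 -0.1861  0.0334]$[0]: bad value
```

```bash
python3 -m pendant '[{"x":0.1,"y":0.13,"z":0,"rx":0,"ry":0,"rz":0,"claw":1},{"x":0.25,"y":0.3,"z":0,"rx":0,"ry":0,"rz":0,"claw":1},{"x":0.4,"y":0.5,"z":0,"rx":0,"ry":0,"rz":0,"claw":1},{"x":0.55,"y":0.7,"z":0,"rx":0,"ry":0,"rz":0,"claw":1},{"x":0.7,"y":0.9,"z":0,"rx":0,"ry":0,"rz":0,"claw":1},{"x":0.7,"y":0.9,"z":0,"rx":0,"ry":0,"rz":0,"claw":1},{"x":0.7,"y":0.9,"z":0,"rx":0,"ry":0,"rz":0,"claw":1},{"x":0.7,"y":0.9,"z":0,"rx":0,"ry":0,"rz":0,"claw":1}]'
python3 - <<'E'
from h import *
plan((.472,-.207,.025),20,35,.11)
E
```

```text
time_s: 2.55
tcp_pos: [0.3234, -0.3828, 0.2225]
ee_rot: [[-0.972, -0.237, -0.0], [-0.237, 0.972, 0.0], [0.0, 0.0, -1.0]]
wrist_force: [-0.5, -0.2, -0.2]
gripper_width: 0.999
gripper_force: 0.0
tcp [ 0.423  -0.2249  0.0995] shift [ 0.3982  0.6317 -0.4917] turn [ 0.0564 -0.1863  0.0339]
```

```bash
python3 -m pendant '[{"x":0.08,"y":0.12,"z":-0.05,"rx":0.01,"ry":-0.04,"rz":0.007,"claw":1},{"x":0.2,"y":0.3,"z":-0.15,"rx":0.02,"ry":-0.08,"rz":0.014,"claw":1},{"x":0.3,"y":0.45,"z":-0.3,"rx":0.035,"ry":-0.12,"rz":0.02,"claw":1},{"x":0.36,"y":0.56,"z":-0.4,"rx":0.045,"ry":-0.15,"rz":0.027,"claw":1},{"x":0.4,"y":0.63,"z":-0.49,"rx":0.056,"ry":-0.186,"rz":0.034,"claw":1},{"x":0.4,"y":0.63,"z":-0.49,"rx":0.056,"ry":-0.186,"rz":0.034,"claw":1},{"x":0.4,"y":0.63,"z":-0.49,"rx":0.056,"ry":-0.186,"rz":0.034,"claw":1},{"x":0.4,"y":0.63,"z":-0.49,"rx":0.056,"ry":-0.186,"rz":0.034,"claw":1}]'
python3 - <<'E'
from h import *
p=capture("wrist");save(p,"w1.png")
u=proj(p,(.472,-.207,.02));print(u)
print([(r["centre"],r["conf"]) for r in search_frame(p,"wedge_hone")])
m=mask(p,"wedge_hone",u)
if m is None: print("none")
else:
    print(m.sum(),fit([(p,m)],"wedge_hone",(.472,-.207,20)),fit([(p,m)],"wedge_hone",(.472,-.207,200)))
print([(at(p,r["centre"],.034)) for r in search_frame(p,"wedge_rib")])
t=capture("top")
b=[(r["centre"],r["conf"]) for r in search_frame(t,"big_hone")];print(b)
E
```

```text
time_s: 3.55
tcp_pos: [0.4245, -0.2254, 0.1011]
ee_rot: [[-0.769, -0.343, 0.539], [-0.284, 0.939, 0.194], [-0.573, -0.004, -0.82]]
wrist_force: [-0.7, 0.1, 0.3]
gripper_width: 1.0
gripper_force: 0.0
[320.28911379 230.65484247]
[([317.9, 215.5], 0.9), ([355.3, 302.9], 0.88), ([228.3, 292.1], 0.83), ([461.1, 46.3], 0.79)]
8444 [ 0.4698 -0.2086 22.3896  0.9456] [  0.4719  -0.2077 201.3753   0.8984]
[array([ 0.33140929, -0.19994316,  0.034     ]), array([ 0.52893653, -0.16024446,  0.034     ]), array([ 0.44385119, -0.21633909,  0.034     ]), array([ 0.54634153, -0.25450123,  0.034     ]), array([ 0.74960446, -0.25458114,  0.034     ])]
[([310.1, 228.0], 0.86)]
```

View pics/w1.png

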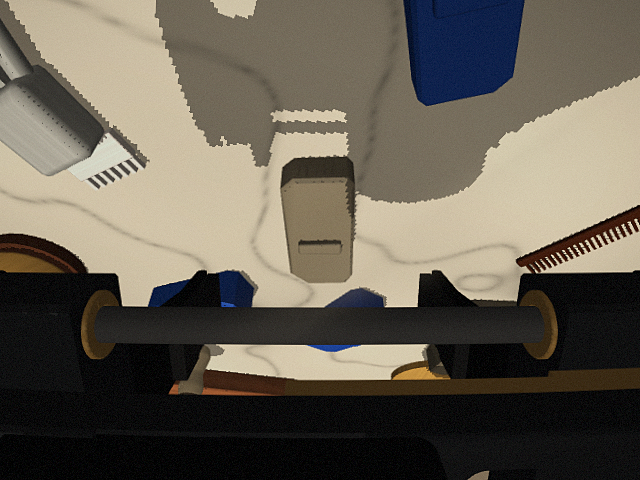

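The grey wedge is at (318,218), with its rib at (320,246) on the far side. The thick end therefore points away from the robot at a yaw of about 22°, which agrees with the fit.

```bash
python3 - <<'E'
from h import *
plan((.470,-.2086,.0255),22.3,35,0)
E
```

```text
tcp [ 0.4801 -0.2045  0.0099] shift [ 0.2233  0.0795 -0.362 ] turn [0.0009 0.0001 0.0121]
```

```bash
python3 -m pendant '[{"x":0.05,"y":0.02,"z":-0.08,"rx":0,"ry":0,"rz":0.012,"claw":1},{"x":0.11,"y":0.04,"z":-0.18,"rx":0,"ry":0,"rz":0.012,"claw":1},{"x":0.17,"y":0.06,"z":-0.27,"rx":0,"ry":0,"rz":0.012,"claw":1},{"x":0.225,"y":0.08,"z":-0.36,"rx":0,"ry":0,"rz":0.012,"claw":1},{"x":0.225,"y":0.08,"z":-0.36,"rx":0,"ry":0,"rz":0.012,"claw":1},{"x":0.225,"y":0.08,"z":-0.36,"rx":0,"ry":0,"rz":0.012,"claw":0},{"x":0.225,"y":0.08,"z":-0.36,"rx":0,"ry":0,"rz":0.012,"claw":0},{"x":0.225,"y":0.08,"z":-0.36,"rx":0,"ry":0,"rz":0.012,"claw":0}]'
```

```text
time_s: 4.85
tcp_pos: [0.4804, -0.2047, 0.011]
ee_rot: [[-0.758, -0.378, 0.532], [-0.312, 0.926, 0.214], [-0.574, -0.003, -0.819]]
wrist_force: [0.1, 0.2, -0.3]
gripper_width: 0.746
gripper_force: 0.0
```

```bash
python3 -m pendant '[{"x":0,"y":0,"z":0,"rx":0,"ry":0,"rz":0,"claw":0},{"x":0,"y":0,"z":0,"rx":0,"ry":0,"rz":0,"claw":0},{"x":0,"y":0,"z":0,"rx":0,"ry":0,"rz":0,"claw":0},{"x":0,"y":0,"z":0,"rx":0,"ry":0,"rz":0,"claw":0},{"x":0,"y":0,"z":0,"rx":0,"ry":0,"rz":0,"claw":0},{"x":0,"y":0,"z":0.05,"rx":0,"ry":0,"rz":0,"claw":0},{"x":0,"y":0,"z":0.15,"rx":0,"ry":0,"rz":0,"claw":0},{"x":0,"y":0,"z":0.3,"rx":0,"ry":0,"rz":0,"claw":0}]'
```

```text
time_s: 5.85
tcp_pos: [0.4789, -0.2039, 0.0837]
ee_rot: [[-0.761, -0.378, 0.527], [-0.309, 0.926, 0.217], [-0.57, 0.002, -0.822]]
wrist_force: [0.6, -0.8, -2.2]
gripper_width: 0.502
gripper_force: 30.0
```

```bash
sed -i 's/def fit(views,name,x0):/def fit(views,name,x0,ign={}):/; s/            im=im>0/            im=im>0\n            g=ign.get(p["shot"])\n            if g is not None: im=im\&~g; m=m\&~g/' h.py
python3 - <<'E'
from h import *
t=capture("top");s=capture("scene");ign={};V=[]
for p in(t,s):
    L=[r for r in regions_of(p,"lamp")]
    g=cv2.dilate(L[0]["region"].astype(np.uint8),np.ones((5,5)))>0 if L else None
    ign[p["shot"]]=g
    m=mask(p,"big_hone",proj(p,(.57,0,.03)))
    if m is None: print("none");continue
    V.append((p,m));print(m.sum(),g is not None and g.sum(),fit([(p,m)],"big_hone",(.59,.005,18),ign))
print(fit(V,"big_hone",(.59,.005,18),ign))
plan((.52,-.02,.14),18,27,0)
E
```

```text
926 2803 [5.94400e-01 4.10000e-03 1.66622e+01 9.59000e-01]
1241 4301 [5.88900e-01 3.40000e-03 1.97407e+01 8.98100e-01]
[5.93500e-01 4.80000e-03 1.57036e+01 9.22600e-01]
tcp [ 0.5282 -0.0173  0.1231] shift [0.1955 0.7458 0.1582] turn [-0.0152  0.0409 -0.0234]
```

```bash
python3 - <<'E'
from h import *
a=np.radians(17.5);g=np.array([.5965,.0056,.0618])
plan(g+[-.09*np.cos(a),-.09*np.sin(a),.07],17.5,27,0)
E
```

```text
tcp [ 0.5189 -0.0189  0.1149] shift [0.1582 0.7397 0.1254] turn [-0.015   0.0409 -0.0262]
```

```bash
python3 -m pendant '[{"x":0.01,"y":0.08,"z":0.1,"rx":0,"ry":0.01,"rz":-0.005,"claw":0},{"x":0.04,"y":0.22,"z":0.12,"rx":-0.005,"ry":0.02,"rz":-0.01,"claw":0},{"x":0.08,"y":0.38,"z":0.12,"rx":-0.008,"ry":0.03,"rz":-0.018,"claw":0},{"x":0.11,"y":0.54,"z":0.12,"rx":-0.012,"ry":0.035,"rz":-0.022,"claw":0},{"x":0.14,"y":0.68,"z":0.12,"rx":-0.015,"ry":0.041,"rz":-0.026,"claw":0},{"x":0.16,"y":0.74,"z":0.12,"rx":-0.015,"ry":0.041,"rz":-0.026,"claw":0},{"x":0.16,"y":0.74,"z":0.12,"rx":-0.015,"ry":0.041,"rz":-0.026,"claw":0},{"x":0.16,"y":0.74,"z":0.12,"rx":-0.015,"ry":0.041,"rz":-0.026,"claw":0}]'
python3 - <<'E'
from h import *
p=capture("wrist");save(p,"w2.png")
for n in("big_hone","wedge_hone"): print(n,[(r["centre"],round(r["conf"],2)) for r in search_frame(p,n)])
for X in MOD["big_hone"][:0]: pass
a=np.radians(17.5)
def bw(x,y,z): return proj(p,(.593+x*np.cos(a)-y*np.sin(a),.0045+x*np.sin(a)+y*np.cos(a),z))
print("pred big -x end top corners",bw(-.062,.033,.044),bw(-.062,-.033,.044),"bottom",bw(-.062,0,0))
plan((.5965,.0056,.0618+.03),17.5,27,0)
E
```

```text
time_s: 7.15
tcp_pos: [0.5195, -0.02, 0.1138]
ee_rot: [[-0.85, -0.301, 0.432], [-0.269, 0.954, 0.135], [-0.453, -0.002, -0.892]]
wrist_force: [-0.8, -0.1, -2.6]
gripper_width: 0.506
gripper_force: 30.0
big_hone [([324.5, 182.2], 0.71)]
wedge_hone [([128.8, 218.0], 0.95), ([319.3, 258.6], 0.63)]
pred big -x end top corners [376.32274364 220.35580187] [264.96594824 220.21331888] bottom [320.54959293 178.38162443]
tcp [0.6047 0.0082 0.0749] shift [ 0.3382  0.1144 -0.1596] turn [0.0006 0.0005 0.0003]
```

View pics/w2.png

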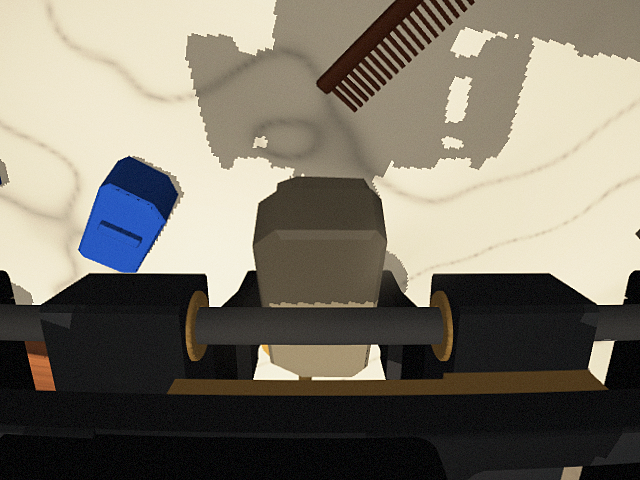

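```bash
python3 - <<'E'
from h import *
s=sense();p=capture("wrist")
E=s["ee_rot"];g=s["tcp_pos"]-.019*E[:,2]
# stone rotation in hand: picked at tilt 35 with the stone level
R=E@tool(0,35).T
f=lambda x,y,z: proj(p,g+R@(np.array([x,y,z])-[0,0,.0266])).round()
print("held thin-end top",f(-.045,.022,.023),f(-.045,-.022,.023),"bottom",f(-.045,.022,0),f(-.045,-.022,0),"thick top",f(.045,.022,.035),f(.045,-.022,.035))
a=np.radians(17.5)
b=lambda x,y,z: proj(p,(.593+x*np.cos(a)-y*np.sin(a),.0045+x*np.sin(a)+y*np.cos(a),z)).round()
print("big",b(-.062,.033,.0),b(-.062,-.033,0),b(-.062,.033,.044),b(-.062,-.033,.044))
for n in ("wedge_hone","big_hone"):
    for r in regions_of(p,n):
        y,x=np.where(r["region"]);print(n,round(r["conf"],2),x.min(),x.max(),y.min(),y.max(),r["region"].sum())
E
```

```text
held thin-end top [388. 235.] [247. 235.] bottom [381. 184.] [255. 184.] thick top [365. 378.] [271. 378.]
big [370. 177.] [273. 177.] [377. 218.] [266. 218.]
wedge_hone 0.79 252 386 189 376 17527
wedge_hone 0.75 79 178 155 270 7442
big_hone 0.98 277 370 175 189 1128
```

The picture mostly shows the held wedge, from (255,185) to (386,376), where it should be in the fingers. The big hone's near edge shows above it at (277–370, 175), within 1 mm of the estimate. I'm going in under the shade.

```bash
python3 -m pendant '[{"x":0.04,"y":0.014,"z":-0.01,"rx":0,"ry":0,"rz":0,"claw":0},{"x":0.1,"y":0.035,"z":-0.03,"rx":0,"ry":0,"rz":0,"claw":0},{"x":0.17,"y":0.058,"z":-0.06,"rx":0,"ry":0,"rz":0,"claw":0},{"x":0.23,"y":0.08,"z":-0.1,"rx":0,"ry":0,"rz":0,"claw":0},{"x":0.29,"y":0.1,"z":-0.14,"rx":0,"ry":0,"rz":0,"claw":0},{"x":0.338,"y":0.115,"z":-0.16,"rx":0,"ry":0,"rz":0,"claw":0},{"x":0.338,"y":0.115,"z":-0.16,"rx":0,"ry":0,"rz":0,"claw":0},{"x":0.338,"y":0.115,"z":-0.16,"rx":0,"ry":0,"rz":0,"claw":0}]'
python3 - <<'E'
from h import *
plan((.5965,.0056,.0618),17.5,27,0)
E
```

```text
time_s: 8.45
tcp_pos: [0.6045, 0.0092, 0.075]
ee_rot: [[-0.849, -0.302, 0.434], [-0.27, 0.953, 0.135], [-0.455, -0.002, -0.891]]
wrist_force: [-0.3, 0.1, -1.8]
gripper_width: 0.502
gripper_force: 30.0
tcp [0.6047 0.0082 0.0449] shift [ 0.0008 -0.0042 -0.1204] turn [ 0.0006  0.0005 -0.0003]
```

```bash
python3 -m pendant '[{"x":0,"y":-0.004,"z":-0.03,"rx":0,"ry":0,"rz":0,"claw":0},{"x":0,"y":-0.004,"z":-0.06,"rx":0,"ry":0,"rz":0,"claw":0},{"x":0,"y":-0.004,"z":-0.08,"rx":0,"ry":0,"rz":0,"claw":0},{"x":0,"y":-0.004,"z":-0.09,"rx":0,"ry":0,"rz":0,"claw":0},{"x":0,"y":-0.004,"z":-0.1,"rx":0,"ry":0,"rz":0,"claw":0},{"x":0,"y":-0.004,"z":-0.104,"rx":0,"ry":0,"rz":0,"claw":0},{"x":0,"y":-0.004,"z":-0.108,"rx":0,"ry":0,"rz":0,"claw":0},{"x":0,"y":-0.004,"z":-0.108,"rx":0,"ry":0,"rz":0,"claw":0}]'
```

```text
time_s: 9.45
tcp_pos: [0.606, 0.0064, 0.0497]
ee_rot: [[-0.849, -0.305, 0.43], [-0.27, 0.952, 0.142], [-0.453, 0.004, -0.891]]
wrist_force: [-0.4, 0.9, -2.6]
gripper_width: 0.505
gripper_force: 30.0
```

No contact yet, so I'll lower slowly, 0.5 mm per row.

```bash
python3 -m pendant '[{"x":0,"y":0,"z":-0.002,"rx":0,"ry":0,"rz":0,"claw":0},{"x":0,"y":0,"z":-0.004,"rx":0,"ry":0,"rz":0,"claw":0},{"x":0,"y":0,"z":-0.006,"rx":0,"ry":0,"rz":0,"claw":0},{"x":0,"y":0,"z":-0.008,"rx":0,"ry":0,"rz":0,"claw":0},{"x":0,"y":0,"z":-0.01,"rx":0,"ry":0,"rz":0,"claw":0},{"x":0,"y":0,"z":-0.012,"rx":0,"ry":0,"rz":0,"claw":0},{"x":0,"y":0,"z":-0.014,"rx":0,"ry":0,"rz":0,"claw":0},{"x":0,"y":0,"z":-0.014,"rx":0,"ry":0,"rz":0,"claw":0}]'
```

```text
time_s: 10.45
tcp_pos: [0.6062, 0.0061, 0.0463]
ee_rot: [[-0.85, -0.306, 0.43], [-0.27, 0.952, 0.143], [-0.453, 0.005, -0.892]]
wrist_force: [-0.5, -0.6, -3.1]
gripper_width: 0.502
gripper_force: 30.0
```

```bash
python3 -m pendant '[{"x":0,"y":0,"z":-0.002,"rx":0,"ry":0,"rz":0,"claw":0},{"x":0,"y":0,"z":-0.004,"rx":0,"ry":0,"rz":0,"claw":0},{"x":0,"y":0,"z":-0.004,"rx":0,"ry":0,"rz":0,"claw":0},{"x":0,"y":0,"z":-0.006,"rx":0,"ry":0,"rz":0,"claw":0},{"x":0,"y":0,"z":-0.006,"rx":0,"ry":0,"rz":0,"claw":0},{"x":0,"y":0,"z":-0.008,"rx":0,"ry":0,"rz":0,"claw":0},{"x":0,"y":0,"z":-0.008,"rx":0,"ry":0,"rz":0,"claw":0},{"x":0,"y":0,"z":-0.008,"rx":0,"ry":0,"rz":0,"claw":0}]'
```

```text
time_s: 11.45
tcp_pos: [0.6063, 0.0059, 0.0446]
ee_rot: [[-0.85, -0.306, 0.429], [-0.27, 0.952, 0.144], [-0.453, 0.006, -0.892]]
wrist_force: [-1.2, -0.2, -2.2]
gripper_width: 0.502
gripper_force: 30.0
```

```bash
python3 -m pendant '[{"x":0,"y":0,"z":-0.002,"rx":0,"ry":0,"rz":0,"claw":0},{"x":0,"y":0,"z":-0.002,"rx":0,"ry":0,"rz":0,"claw":0},{"x":0,"y":0,"z":-0.004,"rx":0,"ry":0,"rz":0,"claw":0},{"x":0,"y":0,"z":-0.004,"rx":0,"ry":0,"rz":0,"claw":0},{"x":0,"y":0,"z":-0.006,"rx":0,"ry":0,"rz":0,"claw":0},{"x":0,"y":0,"z":-0.006,"rx":0,"ry":0,"rz":0,"claw":0},{"x":0,"y":0,"z":-0.006,"rx":0,"ry":0,"rz":0,"claw":0},{"x":0,"y":0,"z":-0.006,"rx":0,"ry":0,"rz":0,"claw":0}]'
```

```text
time_s: 12.45
tcp_pos: [0.6068, 0.0058, 0.0437]
ee_rot: [[-0.849, -0.306, 0.43], [-0.27, 0.952, 0.144], [-0.454, 0.006, -0.891]]
wrist_force: [-1.5, 0.2, 4.4]
gripper_width: 0.502
gripper_force: 30.0
```

```bash
python3 -m pendant '[{"x":0,"y":0,"z":0,"rx":0,"ry":0,"rz":0,"claw":0},{"x":0,"y":0,"z":0,"rx":0,"ry":0,"rz":0,"claw":0.85},{"x":0,"y":0,"z":0,"rx":0,"ry":0,"rz":0,"claw":0.85},{"x":0,"y":0,"z":0,"rx":0,"ry":0,"rz":0,"claw":0.85},{"x":0,"y":0,"z":0,"rx":0,"ry":0,"rz":0,"claw":0.85},{"x":0,"y":0,"z":0,"rx":0,"ry":0,"rz":0,"claw":0.85},{"x":0,"y":0,"z":0,"rx":0,"ry":0,"rz":0,"claw":0.85},{"x":0,"y":0,"z":0,"rx":0,"ry":0,"rz":0,"claw":0.85}]'
python3 - <<'E'
from h import *
s=sense();print(s["ee_rot"][:,2])
E
```

```text
time_s: 13.45
tcp_pos: [0.6064, 0.0057, 0.0432]
ee_rot: [[-0.85, -0.306, 0.429], [-0.27, 0.952, 0.144], [-0.453, 0.006, -0.892]]
wrist_force: [0.3, 0.1, 0.1]
gripper_width: 0.848
gripper_force: 0.0
[ 0.42912923  0.14408176 -0.89167738]
```

```bash
python3 -m pendant '[{"x":-0.02,"y":-0.007,"z":0.04,"rx":0,"ry":0,"rz":0,"claw":0.85},{"x":-0.05,"y":-0.017,"z":0.1,"rx":0,"ry":0,"rz":0,"claw":0.85},{"x":-0.09,"y":-0.03,"z":0.17,"rx":0,"ry":0,"rz":0,"claw":0.85},{"x":-0.15,"y":-0.05,"z":0.26,"rx":0,"ry":0,"rz":0,"claw":1},{"x":-0.23,"y":-0.075,"z":0.35,"rx":0,"ry":0,"rz":0,"claw":1},{"x":-0.3,"y":-0.1,"z":0.4,"rx":0,"ry":0,"rz":0,"claw":1},{"x":-0.35,"y":-0.11,"z":0.4,"rx":0,"ry":0,"rz":0,"claw":1},{"x":-0.35,"y":-0.11,"z":0.4,"rx":0,"ry":0,"rz":0,"claw":1}]'
cat >> h.py <<'E'
def fitW(p,m,x0):
    """wedge as it lies on the big hone: tilted by 8 deg, underside middle at z .0355"""
    B=MOD["wedge_hone"];c,s=np.cos(np.radians(8)),np.sin(np.radians(8))
    Wm=np.c_[c*B[:,0]+s*B[:,2],B[:,1],.0355-s*B[:,0]+c*B[:,2]]
    MOD["w"]=Wm;return fit([(p,m)],"w",x0)
E
python3 - <<'E'
from h import *
p=capture("wrist");save(p,"w3.png")
u=proj(p,(.593,.0045,.055));print(u)
for n,f in(("wedge_hone",fitW),("big_hone",None)):
    m=mask(p,n,u) 
    if m is None: print(n,"none",[(r["centre"],r["conf"]) for r in search_frame(p,n)]);continue
    y,x=np.where(m);print(n,x.min(),x.max(),y.min(),y.max())
    if f: print(f(p,m,(.593,.0045,17.5)))
plan((.593,.0045,.09),17.5,27,.11)
E
```

```text
time_s: 14.45
tcp_pos: [0.5177, -0.022, 0.1433]
ee_rot: [[-0.85, -0.306, 0.429], [-0.27, 0.952, 0.144], [-0.452, 0.007, -0.892]]
wrist_force: [0.5, 0.3, -0.6]
gripper_width: 0.997
gripper_force: 0.0
[320.61957547 271.36402557]
wedge_hone 284 350 215 308
[5.92200e-01 1.30000e-03 1.76392e+01 8.54200e-01]
big_hone none [([330.9, 195.2], 0.94)]
tcp [ 0.5536 -0.0079  0.1711] shift [0.1372 0.0548 0.1134] turn [-0.0017 -0.0013 -0.0019]
```

View pics/w3.png

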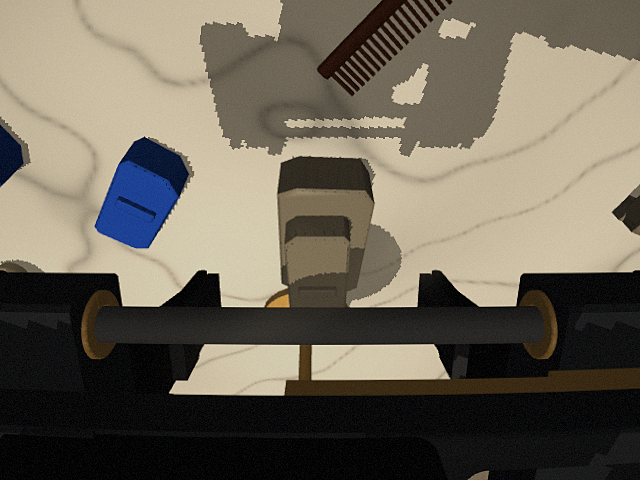

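The wedge sits on the big hone at (318,262), about 3 mm off centre and lined up. Next is the small hone.

```bash
python3 - <<'E'
from h import *
plan((.476,.257,.0255),-2,35,.11)
E
```

```text
tcp [0.4238 0.2588 0.1   ] shift [-0.3819  1.1218 -0.1708] turn [ 0.0042 -0.0453 -0.1102]
```

```bash
python3 -m pendant '[{"x":-0.1,"y":0.04,"z":0.04,"rx":0,"ry":0,"rz":0,"claw":1},{"x":-0.24,"y":0.16,"z":0.08,"rx":0,"ry":-0.01,"rz":-0.02,"claw":1},{"x":-0.35,"y":0.32,"z":0.08,"rx":0,"ry":-0.02,"rz":-0.04,"claw":1},{"x":-0.38,"y":0.5,"z":0.05,"rx":0.002,"ry":-0.03,"rz":-0.06,"claw":1},{"x":-0.38,"y":0.68,"z":0,"rx":0.004,"ry":-0.04,"rz":-0.08,"claw":1},{"x":-0.38,"y":0.85,"z":-0.05,"rx":0.004,"ry":-0.045,"rz":-0.1,"claw":1},{"x":-0.38,"y":0.95,"z":-0.1,"rx":0.004,"ry":-0.045,"rz":-0.11,"claw":1},{"x":-0.38,"y":1,"z":-0.17,"rx":0.004,"ry":-0.045,"rz":-0.11,"claw":1}]'
python3 -m pendant '[{"x":0,"y":0.06,"z":0,"rx":0,"ry":0,"rz":0,"claw":1},{"x":0,"y":0.12,"z":0,"rx":0,"ry":0,"rz":0,"claw":1},{"x":0,"y":0.12,"z":0,"rx":0,"ry":0,"rz":0,"claw":1},{"x":0,"y":0.12,"z":0,"rx":0,"ry":0,"rz":0,"claw":1},{"x":0,"y":0.12,"z":0,"rx":0,"ry":0,"rz":0,"claw":1},{"x":0,"y":0.12,"z":0,"rx":0,"ry":0,"rz":0,"claw":1},{"x":0,"y":0.12,"z":0,"rx":0,"ry":0,"rz":0,"claw":1},{"x":0,"y":0.12,"z":0,"rx":0,"ry":0,"rz":0,"claw":1}]'
python3 - <<'E'
from h import *
p=capture("wrist");save(p,"w4.png")
u=proj(p,(.476,.257,.02));m=mask(p,"small_hone",u);print(u)
if m is None: print([(r["centre"],r["conf"]) for r in search_frame(p,"small_hone")])
else:
    q=fit([(p,m)],"small_hone",(.476,.257,-2));print(m.sum(),q)
    plan((q[0],q[1],.0255),q[2],35,0)
E
```

```text
time_s: 15.65
tcp_pos: [0.4358, 0.0942, 0.2065]
ee_rot: [[-0.854, -0.007, 0.521], [-0.002, 1.0, 0.011], [-0.521, 0.008, -0.853]]
wrist_force: [0.3, 0.6, 0.6]
gripper_width: 1.001
gripper_force: 0.0
time_s: 16.65
tcp_pos: [0.4373, 0.1203, 0.2124]
ee_rot: [[-0.859, -0.009, 0.512], [-0.003, 1.0, 0.013], [-0.512, 0.01, -0.859]]
wrist_force: [-0.5, -0.5, -0.6]
gripper_width: 0.998
gripper_force: 0.0
[475.40222697 136.13020136]
3896 [ 0.4713  0.2547 -7.7204  0.8917]
tcp [0.4821 0.2532 0.0099] shift [ 0.1795  0.5313 -0.8098] turn [-0.0046 -0.023  -0.046 ]
```

View pics/w4.png

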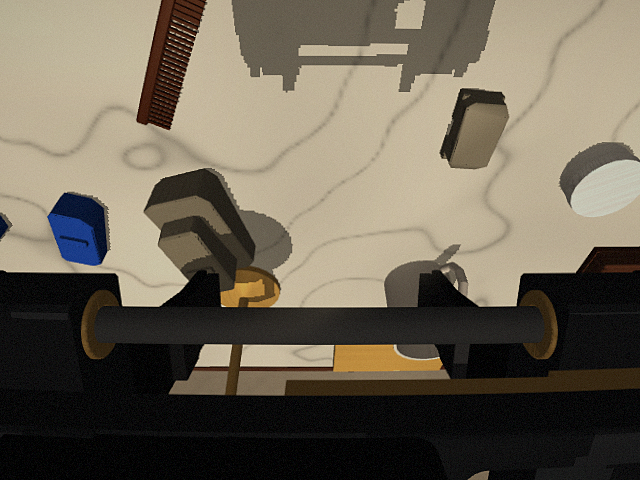

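The stack is intact at (195,225). The small hone is at (475,128) in this oblique view because that move fell short, so I'll move over it.

```bash
python3 - <<'E'
from h import *
plan((.474,.256,.0255),-4,35,.11)
E
```

```text
tcp [0.4219 0.2596 0.1   ] shift [-0.0612  0.5569 -0.4493] turn [-0.0039 -0.0232 -0.0253]
```

```bash
python3 -m pendant '[{"x":-0.01,"y":0.08,"z":-0.05,"rx":0,"ry":-0.01,"rz":-0.01,"claw":1},{"x":-0.03,"y":0.2,"z":-0.15,"rx":0,"ry":-0.02,"rz":-0.02,"claw":1},{"x":-0.05,"y":0.35,"z":-0.28,"rx":-0.004,"ry":-0.023,"rz":-0.025,"claw":1},{"x":-0.06,"y":0.48,"z":-0.38,"rx":-0.004,"ry":-0.023,"rz":-0.025,"claw":1},{"x":-0.06,"y":0.557,"z":-0.45,"rx":-0.004,"ry":-0.023,"rz":-0.025,"claw":1},{"x":-0.06,"y":0.557,"z":-0.45,"rx":-0.004,"ry":-0.023,"rz":-0.025,"claw":1},{"x":-0.06,"y":0.557,"z":-0.45,"rx":-0.004,"ry":-0.023,"rz":-0.025,"claw":1},{"x":-0.06,"y":0.557,"z":-0.45,"rx":-0.004,"ry":-0.023,"rz":-0.025,"claw":1}]'
python3 - <<'E'
from h import *
p=capture("wrist")
u=proj(p,(.474,.256,.02));m=mask(p,"small_hone",u);print(u)
if m is None: print([(r["centre"],r["conf"]) for r in search_frame(p,"small_hone")])
else:
    q=fit([(p,m)],"small_hone",(.474,.256,-4));print(m.sum(),q)
    plan((q[0],q[1],.0255),q[2],35,0)
E
```

```text
time_s: 17.75
tcp_pos: [0.4781, 0.2009, 0.2242]
ee_rot: [[-0.874, 0.025, 0.485], [0.019, 1.0, -0.016], [-0.485, -0.004, -0.875]]
wrist_force: [0.5, -0.4, 0.6]
gripper_width: 0.998
gripper_force: 0.0
[388.26060559  86.24332654]
4191 [ 0.4731  0.2562 -7.2619  0.9112]
tcp [0.4839 0.2548 0.0099] shift [ 0.023   0.2154 -0.8574] turn [-0.0012 -0.0332 -0.0325]
```

```bash
python3 - <<'E'
from h import *
s=sense();print(s["joints"].round(1),s["effort"].round(1))
E
```

```text
[  48.6    0.3  -47.2   45.8  -31.5 -177.4] [  0.  -16.6  16.6   2.6   0.    0. ]
```

Joint 6 is at its limit for a tilted grasp here. I'll pick the small hone up upright, set it down at a better spot and yaw, then regrasp it tilted.

```bash
python3 - <<'E'
from h import *
plan((.474,.2562,.025),-6,0,.1)
E
```

```text
tcp [0.474  0.2562 0.106 ] shift [-0.0166  0.2209 -0.4732] turn [ 0.0116  0.1608 -0.0254]
```

```bash
python3 -m pendant '[{"x":0,"y":0,"z":0,"rx":0.002,"ry":0.04,"rz":0,"claw":1},{"x":0,"y":0.05,"z":0,"rx":0.006,"ry":0.08,"rz":-0.01,"claw":1},{"x":-0.01,"y":0.12,"z":-0.1,"rx":0.01,"ry":0.12,"rz":-0.02,"claw":1},{"x":-0.016,"y":0.18,"z":-0.22,"rx":0.0116,"ry":0.16,"rz":-0.025,"claw":1},{"x":-0.016,"y":0.22,"z":-0.35,"rx":0.0116,"ry":0.16,"rz":-0.025,"claw":1},{"x":-0.016,"y":0.22,"z":-0.47,"rx":0.0116,"ry":0.16,"rz":-0.025,"claw":1},{"x":-0.016,"y":0.22,"z":-0.47,"rx":0.0116,"ry":0.16,"rz":-0.025,"claw":1},{"x":-0.016,"y":0.22,"z":-0.47,"rx":0.0116,"ry":0.16,"rz":-0.025,"claw":1}]'
python3 - <<'E'
from h import *
p=capture("wrist");s=sense();print(s["joints"].round(1))
u=proj(p,(.474,.256,.02));m=mask(p,"small_hone",u);print(u)
if m is None: print([(r["centre"],r["conf"]) for r in search_frame(p,"small_hone")])
else:
    q=fit([(p,m)],"small_hone",(.474,.256,-4));print(m.sum(),q)
    plan((q[0],q[1],.025),q[2],0,0)
E
```

```text
time_s: 18.85
tcp_pos: [0.4747, 0.2562, 0.1081]
ee_rot: [[-0.995, 0.103, 0.004], [0.103, 0.995, 0.001], [-0.004, 0.002, -1.0]]
wrist_force: [-0.4, 0.8, 1.1]
gripper_width: 1.002
gripper_force: 0.0
[  45.7   20.2  -20.8    0.2  -48.8 -141.7]
[318.06264362 238.81687466]
5608 [ 0.4734  0.256  -3.8878  0.9297]
tcp [0.4734 0.256  0.006 ] shift [-0.0055 -0.0017 -0.4106] turn [-0.0008  0.0017  0.0114]
```

```bash
python3 -m pendant '[{"x":-0.005,"y":0,"z":-0.12,"rx":0,"ry":0,"rz":0.008,"claw":1},{"x":-0.005,"y":0,"z":-0.26,"rx":0,"ry":0,"rz":0.008,"claw":1},{"x":-0.005,"y":0,"z":-0.36,"rx":0,"ry":0,"rz":0.008,"claw":1},{"x":-0.005,"y":0,"z":-0.405,"rx":0,"ry":0,"rz":0.008,"claw":1},{"x":-0.005,"y":0,"z":-0.405,"rx":0,"ry":0,"rz":0.008,"claw":1},{"x":-0.005,"y":0,"z":-0.405,"rx":0,"ry":0,"rz":0.008,"claw":0},{"x":-0.005,"y":0,"z":-0.405,"rx":0,"ry":0,"rz":0.008,"claw":0},{"x":-0.005,"y":0,"z":-0.405,"rx":0,"ry":0,"rz":0.008,"claw":0}]'
python3 -m pendant '[{"x":0,"y":0,"z":0,"rx":0,"ry":0,"rz":0,"claw":0},{"x":0,"y":0,"z":0,"rx":0,"ry":0,"rz":0,"claw":0},{"x":0,"y":0,"z":0,"rx":0,"ry":0,"rz":0,"claw":0},{"x":0,"y":0,"z":0,"rx":0,"ry":0,"rz":0,"claw":0},{"x":0,"y":0,"z":0,"rx":0,"ry":0,"rz":0,"claw":0},{"x":0,"y":0,"z":0,"rx":0,"ry":0,"rz":0,"claw":0},{"x":0,"y":0,"z":0.1,"rx":0,"ry":0,"rz":0,"claw":0},{"x":0,"y":0,"z":0.2,"rx":0,"ry":0,"rz":0,"claw":0}]'
python3 - <<'E'
from h import *
plan((.46,.12,.06),25,0,0)
E
```

```text
time_s: 19.95
tcp_pos: [0.4731, 0.2561, 0.0064]
ee_rot: [[-0.997, 0.079, 0.004], [0.079, 0.997, 0.001], [-0.004, 0.002, -1.0]]
wrist_force: [-0.3, 0.3, 0.4]
gripper_width: 0.742
gripper_force: 0.0
time_s: 20.95
tcp_pos: [0.4722, 0.2553, 0.0555]
ee_rot: [[-0.997, 0.079, 0.001], [0.079, 0.997, -0.001], [-0.001, -0.001, -1.0]]
wrist_force: [-0.3, -0.2, -2.1]
gripper_width: 0.41
gripper_force: 29.9
tcp [0.46  0.12  0.041] shift [-0.0486 -0.541  -0.058 ] turn [0.0003 0.0004 0.164 ]
```

```bash
python3 -m pendant '[{"x":-0.01,"y":-0.07,"z":0,"rx":0,"ry":0,"rz":0.04,"claw":0},{"x":-0.02,"y":-0.2,"z":0,"rx":0,"ry":0,"rz":0.08,"claw":0},{"x":-0.03,"y":-0.34,"z":0,"rx":0,"ry":0,"rz":0.12,"claw":0},{"x":-0.048,"y":-0.47,"z":0,"rx":0,"ry":0,"rz":0.16,"claw":0},{"x":-0.048,"y":-0.54,"z":-0.06,"rx":0,"ry":0,"rz":0.164,"claw":0},{"x":-0.048,"y":-0.54,"z":-0.12,"rx":0,"ry":0,"rz":0.164,"claw":0},{"x":-0.048,"y":-0.54,"z":-0.17,"rx":0,"ry":0,"rz":0.164,"claw":0},{"x":-0.048,"y":-0.54,"z":-0.18,"rx":0,"ry":0,"rz":0.164,"claw":0}]'
```

```text
time_s: 21.95
tcp_pos: [0.4602, 0.1206, 0.0097]
ee_rot: [[-0.906, -0.423, 0.0], [-0.423, 0.906, 0.0], [-0.001, 0.0, -1.0]]
wrist_force: [0.8, -0.3, -2.3]
gripper_width: 0.406
gripper_force: 29.9
```

```bash
python3 -m pendant '[{"x":0,"y":0,"z":-0.004,"rx":0,"ry":0,"rz":0,"claw":0},{"x":0,"y":0,"z":-0.008,"rx":0,"ry":0,"rz":0,"claw":0},{"x":0,"y":0,"z":-0.012,"rx":0,"ry":0,"rz":0,"claw":0},{"x":0,"y":0,"z":-0.012,"rx":0,"ry":0,"rz":0,"claw":1},{"x":0,"y":0,"z":-0.012,"rx":0,"ry":0,"rz":0,"claw":1},{"x":0,"y":0,"z":-0.012,"rx":0,"ry":0,"rz":0,"claw":1},{"x":0,"y":0,"z":-0.012,"rx":0,"ry":0,"rz":0,"claw":1},{"x":0,"y":0,"z":-0.012,"rx":0,"ry":0,"rz":0,"claw":1}]'
python3 - <<'E'
from h import *
plan((.4602,.1206,.0255),25,35,.11)
E
```

```text
time_s: 22.95
tcp_pos: [0.4608, 0.1209, 0.0077]
ee_rot: [[-0.906, -0.423, 0.002], [-0.423, 0.906, 0.002], [-0.003, 0.001, -1.0]]
wrist_force: [0.6, -0.3, -0.3]
gripper_width: 0.893
gripper_force: 0.0
tcp [0.4129 0.0985 0.1   ] shift [-0.1918 -0.0892  0.3693] turn [ 8.160e-02 -1.754e-01 -1.000e-04]
```

```bash
python3 -m pendant '[{"x":0,"y":0,"z":0.1,"rx":0,"ry":0,"rz":0,"claw":1},{"x":0,"y":0,"z":0.22,"rx":0.01,"ry":-0.03,"rz":0,"claw":1},{"x":-0.05,"y":-0.02,"z":0.3,"rx":0.03,"ry":-0.07,"rz":0,"claw":1},{"x":-0.12,"y":-0.05,"z":0.37,"rx":0.05,"ry":-0.12,"rz":0,"claw":1},{"x":-0.19,"y":-0.09,"z":0.37,"rx":0.07,"ry":-0.15,"rz":0,"claw":1},{"x":-0.19,"y":-0.09,"z":0.37,"rx":0.082,"ry":-0.175,"rz":0,"claw":1},{"x":-0.19,"y":-0.09,"z":0.37,"rx":0.082,"ry":-0.175,"rz":0,"claw":1},{"x":-0.19,"y":-0.09,"z":0.37,"rx":0.082,"ry":-0.175,"rz":0,"claw":1}]'
python3 - <<'E'
from h import *
p=capture("wrist");save(p,"w5.png");s=sense();print(s["joints"].round(1))
u=proj(p,(.4602,.1206,.02));m=mask(p,"small_hone",u);print(u)
if m is None: print([(r["centre"],r["conf"]) for r in search_frame(p,"small_hone")])
else:
    q=fit([(p,m)],"small_hone",(.4602,.1206,25));print(m.sum(),q)
    plan((q[0],q[1],.0255),q[2],35,0)
E
```

```text
time_s: 23.95
tcp_pos: [0.3973, 0.0778, 0.1675]
ee_rot: [[-0.775, -0.438, 0.455], [-0.363, 0.899, 0.246], [-0.517, 0.026, -0.856]]
wrist_force: [-0.2, -0.3, -0.6]
gripper_width: 0.997
gripper_force: 0.0
[  35.3  -10.6  -61.2   23.    -9.2 -121.5]
[327.0403986 201.0723264]
3280 [ 0.4599  0.121  25.3011  0.9178]
tcp [0.4698 0.1257 0.0099] shift [ 0.2901  0.1915 -0.6273] turn [ 0.0023 -0.0234 -0.004 ]
```

View pics/w5.png

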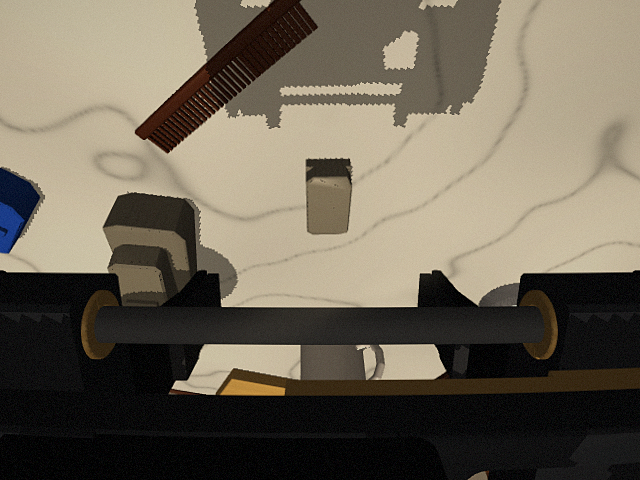

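The small hone is set down cleanly at (328,197) and the stack is intact. I'll try a nearer, lower pre-grasp pose, because J3 and J5 were at their limits here.

```bash
python3 - <<'E'
from h import *
plan((.460,.121,.0255),25.2,34,.055)
E
```

```text
tcp [0.4418 0.1124 0.0553] shift [ 0.1782  0.1386 -0.4456] turn [-0.0001 -0.0184 -0.0045]
```

```bash
python3 -m pendant '[{"x":0.1,"y":0.08,"z":-0.05,"rx":0,"ry":0,"rz":0,"claw":1},{"x":0.17,"y":0.13,"z":-0.15,"rx":0,"ry":0,"rz":0,"claw":1},{"x":0.178,"y":0.139,"z":-0.25,"rx":0,"ry":0,"rz":0,"claw":1},{"x":0.178,"y":0.139,"z":-0.35,"rx":0,"ry":-0.01,"rz":-0.003,"claw":1},{"x":0.178,"y":0.139,"z":-0.44,"rx":0,"ry":-0.018,"rz":-0.004,"claw":1},{"x":0.178,"y":0.139,"z":-0.44,"rx":0,"ry":-0.018,"rz":-0.004,"claw":1},{"x":0.178,"y":0.139,"z":-0.44,"rx":0,"ry":-0.018,"rz":-0.004,"claw":1},{"x":0.178,"y":0.139,"z":-0.44,"rx":0,"ry":-0.018,"rz":-0.004,"claw":1}]'
python3 - <<'E'
from h import *
s=sense();print(s["joints"].round(1));plan((.460,.121,.0255),25.2,34,0)
E
```

```text
time_s: 25.05
tcp_pos: [0.4039, 0.0882, 0.1679]
ee_rot: [[-0.78, -0.435, 0.449], [-0.368, 0.9, 0.232], [-0.505, 0.016, -0.863]]
wrist_force: [0.2, -0.3, -0.8]
gripper_width: 1.004
gripper_force: 0.0
[  35.8   -9.5  -61.2   27.5   -9.2 -126.2]
tcp [0.4696 0.1255 0.0097] shift [ 0.263   0.1492 -0.6328] turn [ 0.0041 -0.0204 -0.0035]
```

```bash
python3 - <<'E'
from h import *
plan((.460,.121,.025),25.2,0,.06);plan((.460,.121,.025),25.2,0,.0)
E
```

```text
tcp [0.46  0.121 0.066] shift [ 0.2246  0.1311 -0.4078] turn [-0.0771  0.1501 -0.0019]
tcp [0.46  0.121 0.006] shift [ 0.2246  0.1311 -0.6478] turn [-0.0771  0.1501 -0.0019]
```

```bash
python3 -m pendant '[{"x":0.05,"y":0.03,"z":0,"rx":-0.02,"ry":0.04,"rz":0,"claw":1},{"x":0.1,"y":0.06,"z":-0.05,"rx":-0.04,"ry":0.08,"rz":-0.001,"claw":1},{"x":0.18,"y":0.1,"z":-0.1,"rx":-0.06,"ry":0.12,"rz":-0.002,"claw":1},{"x":0.225,"y":0.131,"z":-0.2,"rx":-0.077,"ry":0.15,"rz":-0.002,"claw":1},{"x":0.225,"y":0.131,"z":-0.3,"rx":-0.077,"ry":0.15,"rz":-0.002,"claw":1},{"x":0.225,"y":0.131,"z":-0.4,"rx":-0.077,"ry":0.15,"rz":-0.002,"claw":1},{"x":0.225,"y":0.131,"z":-0.4,"rx":-0.077,"ry":0.15,"rz":-0.002,"claw":1},{"x":0.225,"y":0.131,"z":-0.4,"rx":-0.077,"ry":0.15,"rz":-0.002,"claw":1}]'
python3 - <<'E'
from h import *
plan((.460,.121,.025),25.2,0,.0)
E
```

```text
time_s: 26.05
tcp_pos: [0.4607, 0.1215, 0.0686]
ee_rot: [[-0.905, -0.426, 0.001], [-0.426, 0.905, 0.001], [-0.001, 0.0, -1.0]]
wrist_force: [-0.4, -0.4, -0.4]
gripper_width: 0.999
gripper_force: 0.0
tcp [0.46  0.121 0.006] shift [-0.0029 -0.0019 -0.2503] turn [-0.0002  0.0004 -0.0001]
```

```bash
python3 -m pendant '[{"x":-0.003,"y":-0.002,"z":-0.08,"rx":0,"ry":0,"rz":0,"claw":0.65},{"x":-0.003,"y":-0.002,"z":-0.17,"rx":0,"ry":0,"rz":0,"claw":0.65},{"x":-0.003,"y":-0.002,"z":-0.247,"rx":0,"ry":0,"rz":0,"claw":0.65},{"x":-0.003,"y":-0.002,"z":-0.247,"rx":0,"ry":0,"rz":0,"claw":0.65},{"x":-0.003,"y":-0.002,"z":-0.247,"rx":0,"ry":0,"rz":0,"claw":0},{"x":-0.003,"y":-0.002,"z":-0.247,"rx":0,"ry":0,"rz":0,"claw":0},{"x":-0.003,"y":-0.002,"z":-0.247,"rx":0,"ry":0,"rz":0,"claw":0},{"x":-0.003,"y":-0.002,"z":-0.247,"rx":0,"ry":0,"rz":0,"claw":0}]'
python3 - <<'E'
from h import *
plan((.51,.18,.025),30,0,.0)
E
```

```text
time_s: 27.05
tcp_pos: [0.4598, 0.1209, 0.0069]
ee_rot: [[-0.905, -0.426, 0.001], [-0.426, 0.905, 0.001], [-0.002, 0.0, -1.0]]
wrist_force: [-1.8, -1.0, 5.5]
gripper_width: 0.413
gripper_force: 30.0
tcp [0.51  0.18  0.006] shift [ 0.2007  0.2364 -0.0038] turn [-0.0003  0.0004  0.0266]
```

```bash
python3 -m pendant '[{"x":0,"y":0,"z":0.06,"rx":0,"ry":0,"rz":0,"claw":0},{"x":0.04,"y":0.05,"z":0.08,"rx":0,"ry":0,"rz":0.01,"claw":0},{"x":0.12,"y":0.14,"z":0.08,"rx":0,"ry":0,"rz":0.02,"claw":0},{"x":0.18,"y":0.21,"z":0.08,"rx":0,"ry":0,"rz":0.027,"claw":0},{"x":0.2,"y":0.236,"z":0.06,"rx":0,"ry":0,"rz":0.027,"claw":0},{"x":0.2,"y":0.236,"z":0.03,"rx":0,"ry":0,"rz":0.027,"claw":0},{"x":0.2,"y":0.236,"z":0.008,"rx":0,"ry":0,"rz":0.027,"claw":0},{"x":0.2,"y":0.236,"z":0.001,"rx":0,"ry":0,"rz":0.027,"claw":0}]'
python3 -m pendant '[{"x":0,"y":0,"z":0,"rx":0,"ry":0,"rz":0,"claw":0},{"x":0,"y":0,"z":-0.003,"rx":0,"ry":0,"rz":0,"claw":0},{"x":0,"y":0,"z":-0.003,"rx":0,"ry":0,"rz":0,"claw":1},{"x":0,"y":0,"z":-0.003,"rx":0,"ry":0,"rz":0,"claw":1},{"x":0,"y":0,"z":-0.003,"rx":0,"ry":0,"rz":0,"claw":1},{"x":0,"y":0,"z":-0.003,"rx":0,"ry":0,"rz":0,"claw":1},{"x":0,"y":0,"z":0.05,"rx":0,"ry":0,"rz":0,"claw":1},{"x":0,"y":0,"z":0.15,"rx":0,"ry":0,"rz":0,"claw":1}]'
python3 - <<'E'
from h import *
plan((.51,.18,.0255),30,35,.07)
E
```

```text
time_s: 28.05
tcp_pos: [0.5082, 0.1787, 0.0069]
ee_rot: [[-0.865, -0.501, -0.002], [-0.501, 0.865, -0.001], [0.002, -0.0, -1.0]]
wrist_force: [-6.1, -0.4, 16.0]
gripper_width: 0.413
gripper_force: 30.0
time_s: 29.05
tcp_pos: [0.5089, 0.1793, 0.0441]
ee_rot: [[-0.866, -0.501, -0.002], [-0.501, 0.866, -0.001], [0.002, -0.0, -1.0]]
wrist_force: [1.1, -0.1, 0.1]
gripper_width: 0.971
gripper_force: 0.0
tcp [0.4847 0.1654 0.0673] shift [-0.097  -0.0556  0.0926] turn [ 0.0976 -0.1688 -0.0003]
```

```bash
python3 -m pendant '[{"x":0,"y":0,"z":0.1,"rx":0,"ry":0,"rz":0,"claw":1},{"x":-0.02,"y":-0.01,"z":0.15,"rx":0.02,"ry":-0.035,"rz":0,"claw":1},{"x":-0.05,"y":-0.03,"z":0.15,"rx":0.04,"ry":-0.07,"rz":0,"claw":1},{"x":-0.08,"y":-0.05,"z":0.12,"rx":0.06,"ry":-0.105,"rz":0,"claw":1},{"x":-0.097,"y":-0.056,"z":0.093,"rx":0.08,"ry":-0.14,"rz":0,"claw":1},{"x":-0.097,"y":-0.056,"z":0.093,"rx":0.0976,"ry":-0.169,"rz":0,"claw":1},{"x":-0.097,"y":-0.056,"z":0.093,"rx":0.0976,"ry":-0.169,"rz":0,"claw":1},{"x":-0.097,"y":-0.056,"z":0.093,"rx":0.0976,"ry":-0.169,"rz":0,"claw":1}]'
python3 - <<'E'
from h import *
p=capture("wrist");save(p,"w6.png");s=sense();print(s["joints"].round(1))
u=proj(p,(.509,.179,.02));m=mask(p,"small_hone",u);print(u)
if m is None: print([(r["centre"],r["conf"]) for r in search_frame(p,"small_hone")])
else:
    q=fit([(p,m)],"small_hone",(.509,.179,30));print(m.sum(),q)
    plan((q[0],q[1],.0255),q[2],35,0)
E
```

```text
time_s: 30.05
tcp_pos: [0.4839, 0.1323, 0.0555]
ee_rot: [[-0.735, -0.526, 0.427], [-0.421, 0.848, 0.321], [-0.531, 0.056, -0.845]]
wrist_force: [-0.7, 0.5, -0.3]
gripper_width: 0.999
gripper_force: 0.0
[ 25.8  15.  -36.  -40.   -9.3 -47.2]
[359.91240456 287.29158091]
5347 [ 0.5074  0.178  31.6295  0.757 ]
tcp [0.5167 0.1837 0.0099] shift [ 0.1293  0.2083 -0.1818] turn [-0.0072 -0.0236 -0.0001]
```

The tilted grasp fails on joint limits again (J5). I'll identify the kinematics from the logged poses so that feasibility can be checked first.

```bash
cat > ik.py <<'E'
import numpy as np
from scipy.optimize import least_squares
from scipy.spatial.transform import Rotation as Ro
D=[([-61.388,22.04,.451,0,-68.412,-14.816],(.14905,-.60693,.22256)),([48.6,.3,-47.2,45.8,-31.5,-177.4],(.4781,.2009,.2242)),
([45.7,20.2,-20.8,.2,-48.8,-141.7],(.4747,.2562,.1081)),([35.3,-10.6,-61.2,23,-9.2,-121.5],(.3973,.0778,.1675)),
([35.8,-9.5,-61.2,27.5,-9.2,-126.2],(.4039,.0882,.1679)),([25.8,15,-36,-40,-9.3,-47.2],(.4839,.1323,.0555))]
def ax(a,v): return Ro.from_rotvec(np.radians(a)*np.array(v)).as_matrix()
def fk(q,g,s4=1):
    h,r0,d,L1,e,L2,Lt=g
    R=ax(q[0],(0,0,1));p=np.array([0,0,h])+R@[r0,-d,0]
    R2=R@ax(q[1],(0,1,0));p=p+R2@[0,0,L1]
    R3=R2@ax(-q[2],(0,1,0));p=p+R3@[0,0,e]+R3@[L2,0,0]
    R4=R3@ax(s4*q[3],(1,0,0));R5=R4@ax(-q[4],(0,1,0));p=p+R5@[Lt,0,0]
    # tool z along R5 x ; J6 about it
    Z=R5@ax(q[5],(1,0,0)); return p,Z
best=None
for s4 in(1,-1):
    r=least_squares(lambda g:np.ravel([fk(q,g,s4)[0]-np.array(t) for q,t in D]),[.3,0,.16,.4,0,.4,.25])
    if best is None or r.cost<best[0].cost: best=(r,s4)
G,S4=best[0].x,best[1]
E0=np.array([[-.97115,-.238468,0],[-.238468,.97115,0],[0,0,-1.]])
C=fk(D[0][0],G,S4)[1].T@E0   # tool frame in the flange frame
lo=np.array([-179,-69,-61,-181,-171,-177]);hi=np.array([179,118,80.5,117.5,-9.3,177])
def ik(P,R,q0=(20,15,-30,0,-30,-100)):
    def f(q):
        p,Z=fk(q,G,S4);return np.r_[(p-P)*10,((Z@C)-R).ravel()]
    b=None
    for a in((20,15,-30,0,-30,-100),(20,15,-30,-40,-30,-60),(40,15,-30,40,-30,-150)):
        r=least_squares(f,a,bounds=(lo,hi),x_scale=30)
        if b is None or r.cost<b.cost:b=r
    p,Z=fk(b.x,G,S4)
    return b.x.round(1),"err mm",round(np.linalg.norm(p-P)*1e3,1),"deg",round(np.degrees(Ro.from_matrix(Z@C@R.T).magnitude()),1)
E
python3 - <<'E'
from ik import *
from h import tool
print(G.round(4),S4,np.abs(best[0].fun).max(),C.round(2).tolist())
# check orientation on F
print(np.round(fk(D[5][0],G,S4)[1]@C,2).tolist())
def T(g,yaw,t,back=0):
    R=tool(yaw,t);return ik(np.array(g)+R[:,2]*(.019-back),R)
for t in(27,30,33,35): print("place",t,T((.5995,.0036,.0898),17.7,t),T((.5995,.0036,.0898),17.7,t,.05))
print("wedge",T((.5965,.0056,.0618),17.5,27))
for yaw in(30,50,65,75):print("pick",yaw,T((.508,.179,.0255),yaw,33),T((.5,.25,.0255),yaw,33))
for yaw in(10,20,30,40):print("far",yaw,T((.58,.25,.0255),yaw,33))
E
```

```text
[ 0.3549  0.1892  0.1488  0.3062 -0.1022  0.3708  0.1853] -1 0.08621049310845999 [[0.0, 0.0, 1.0], [-0.87, 0.49, -0.0], [-0.49, -0.87, 0.0]]
[[0.16, -0.89, 0.43], [-0.95, -0.02, 0.32], [-0.28, -0.46, -0.84]]
place 27 (array([ 14.2,  37.1, -17.1, -10.2,  -9.3,  47.2]), 'err mm', np.float64(0.2), 'deg', np.float64(0.3)) (array([ 14.1,  25.6, -23.9,  -7. , -13.6,  50.4]), 'err mm', np.float64(0.0), 'deg', np.float64(0.0))
place 30 (array([ 13.8,  37. , -16.9, -17.5,  -9.3,  39.6]), 'err mm', np.float64(2.0), 'deg', np.float64(2.9)) (array([ 14. ,  25.8, -25.4, -11.8,  -9.3,  45.5]), 'err mm', np.float64(0.2), 'deg', np.float64(0.2))
place 33 (array([ 13. ,  37.2, -16.8, -35.4,  -9.3,  21. ]), 'err mm', np.float64(3.5), 'deg', np.float64(5.3)) (array([ 13.5,  25.8, -25.4, -20.7,  -9.3,  36.3]), 'err mm', np.float64(2.3), 'deg', np.float64(3.0))
place 35 (array([  14. ,   39.6,  -21. , -163.4,   -9.3, -106.1]), 'err mm', np.float64(2.4), 'deg', np.float64(3.4)) (array([ 12.8,  26. , -25.5, -33.9,  -9.3,  22.6]), 'err mm', np.float64(3.4), 'deg', np.float64(4.7))
wedge (array([ 14.3,  42.4
[... 732 characters left out ...]
.0), 'deg', np.float64(0.0))
pick 75 (array([ 28.3,  51.1, -17.1, -95.1, -23.5, -76.9]), 'err mm', np.float64(0.0), 'deg', np.float64(0.0)) (array([ 36. ,  51.4, -15.3, -99.6, -20.3, -74. ]), 'err mm', np.float64(0.0), 'deg', np.float64(0.0))
far 10 (array([ 41.4,  53. ,  -8.1,  89.5, -16.5, 177. ]), 'err mm', np.float64(0.1), 'deg', np.float64(0.2))
far 20 (array([  39.8,   52.9,   -8.6,  105.5,  -11.1, -177. ]), 'err mm', np.float64(0.0), 'deg', np.float64(0.0))
far 30 (array([  39.4,   53. ,   -8.8,  117.5,   -9.3, -173.9]), 'err mm', np.float64(1.0), 'deg', np.float64(3.2))
far 40 (array([  36.3,   54.1,   -8.8, -165.1,   -9.3, -107.9]), 'err mm', np.float64(2.1), 'deg', np.float64(3.2))
```

```bash
cat > ik.py <<'E'
import numpy as np, itertools
from scipy.optimize import least_squares
from scipy.spatial.transform import Rotation as Ro
D=[([-61.388,22.04,.451,0,-68.412,-14.816],(.14905,-.60693,.22256),0),([48.6,.3,-47.2,45.8,-31.5,-177.4],(.4781,.2009,.2242),[[-0.874,.025,.485],[.019,1,-.016],[-.485,-.004,-.875]]),
([45.7,20.2,-20.8,.2,-48.8,-141.7],(.4747,.2562,.1081),[[-.995,.103,.004],[.103,.995,.001],[-.004,.002,-1]]),
([35.3,-10.6,-61.2,23,-9.2,-121.5],(.3973,.0778,.1675),[[-.775,-.438,.455],[-.363,.899,.246],[-.517,.026,-.856]]),
([35.8,-9.5,-61.2,27.5,-9.2,-126.2],(.4039,.0882,.1679),[[-.78,-.435,.449],[-.368,.9,.232],[-.505,.016,-.863]]),
([25.8,15,-36,-40,-9.3,-47.2],(.4839,.1323,.0555),[[-.735,-.526,.427],[-.421,.848,.321],[-.531,.056,-.845]])]
E0=np.array([[-.97115,-.238468,0],[-.238468,.97115,0],[0,0,-1.]]);D[0]=(*D[0][:2],E0)
def ax(a,v): return Ro.from_rotvec(np.radians(a)*np.array(v)).as_matrix()
def fk(q,g,s):
    h,r0,d,L1,e,L2,Lt,d2,k=g
    R=ax(q[0],(0,0,1));p=np.array([0,0,h])+R@[r0,-d,0]
    R=R@ax(q[1],(0,1,0));p=p+R@[0,0,L1]
    R=R@ax(-q[2],(0,1,0));p=p+R@[L2,0,e]
    R=R@ax(s[0]*q[3],(1,0,0));R=R@ax(-q[4],(0,1,0));p=p+R@[Lt,-d2,k]
    return p,R@ax(s[1]*q[5],(1,0,0))
b=None
for s in itertools.product((1,-1),(1,-1)):
    z=np.zeros(9);Cc=fk(D[0][0],z,s)[1].T@E0
    eo=[np.degrees(Ro.from_matrix(fk(q,z,s)[1]@Cc@np.array(E).T).magnitude()) for q,t,E in D]
    if b is None or max(eo)<b[0]: b=(max(eo),s,Cc)
OE,S,C=b
r=least_squares(lambda g:np.r_[np.ravel([fk(q,g,S)[0]-np.array(t) for q,t,_ in D]),1e-3*g[[1,2,7,4,8]]],[.3,0,.08,.4,0,.4,.25,.08,0])
G=r.x
lo=np.array([-179,-69,-61,-181,-171,-177]);hi=np.array([179,118,80.5,117.5,-9.3,177])
def ik(P,R):
    def f(q):
        p,Z=fk(q,G,S);return np.r_[(p-P)*10,((Z@C)-R).ravel()]
    b=None
    for a in((20,15,-30,0,-30,-100),(20,15,-30,-40,-30,-60),(40,15,-30,40,-30,-150)):
        r=least_squares(f,a,bounds=(lo,hi),x_scale=30)
        if b is None or r.cost<b.cost:b=r
    p,Z=fk(b.x,G,S)
    return b.x.round(1).tolist(),"err mm/deg",round(np.linalg.norm(p-P)*1e3,1),round(np.degrees(Ro.from_matrix(Z@C@R.T).magnitude()),1)
E
cat > chk.py <<'E'
from ik import *
from h import tool
print(OE,S,G.round(4),np.abs(r.fun).max())
def T(g,yaw,t,back=0):
    R=tool(yaw,t);return ik(np.array(g)+R[:,2]*(.019-back),R)
for t in(27,30,33): print("place",t,T((.5995,.0036,.0898),17.7,t),T((.5995,.0036,.0898),17.7,t,.05))
print("wedge",T((.5965,.0056,.0618),17.5,27))
for yaw in(30,50,65,75):print("pick",yaw,T((.508,.179,.0255),yaw,33),T((.5,.25,.0255),yaw,33))
for yaw in(10,20,30,40):print("far",yaw,T((.58,.25,.0255),yaw,33))
E
python3 chk.py
```

```text
0.23657936524078638 (-1, -1) [1.582e-01 1.000e-04 6.000e-04 5.653e-01 1.000e-03 4.205e-01 3.058e-01
 1.594e-01 5.000e-04] 0.000462763834318064
place 27 ([15.2, 21.0, -31.0, -6.0, -11.1, -81.9], 'err mm/deg', np.float64(0.0), np.float64(0.0)) ([15.1, 15.1, -31.8, -4.2, -16.2, -83.6], 'err mm/deg', np.float64(0.0), np.float64(0.0))
place 30 ([14.4, 20.8, -30.3, -12.6, -9.3, -74.7], 'err mm/deg', np.float64(0.1), np.float64(0.4)) ([14.9, 14.6, -33.3, -6.6, -12.2, -81.1], 'err mm/deg', np.float64(0.0), np.float64(0.0))
place 33 ([12.7, 20.6, -28.1, -23.2, -9.3, -62.9], 'err mm/deg', np.float64(0.3), np.float64(1.0)) ([14.4, 14.4, -33.6, -11.9, -9.3, -75.5], 'err mm/deg', np.float64(0.0), np.float64(0.1))
wedge ([14.9, 23.6, -30.5, -11.3, -9.3, -76.5], 'err mm/deg', np.float64(0.2), np.float64(0.7))
pick 30 ([21.8, 23.6, -27.9, -65.3, -9.3, -18.3], 'err mm/deg', np.float64(1.7), np.float64(4.4)) ([12.2, 25.8, -32.9, -132.2, -9.3, 56.8], 'err mm/deg', np.float64(3.7), np.float64(6.4))
pick 50 ([20.7, 24.3, -25.7, -56.7, -18.6, -9.5], 'err mm/deg', np.float64(0.0), np.float64(0.0)) ([31.6, 25.0, -25.7, -52.5, -12.5, -22.6], 'err mm/deg', np.float64(0.0), np.float64(0.0))
pick 65 ([17.0, 26.2, -22.1, -54.7, -29.8, 3.7], 'err mm/deg', np.float64(0.0), np.float64(0.0)) ([26.2, 26.4, -21.6, -54.3, -24.9, -4.3], 'err mm/deg', np.float64(0.0), np.float64(0.0))
pick 75 ([15.7, 27.7, -19.5, -51.9, -36.5, 10.5], 'err mm/deg', np.float64(0.0), np.float64(0.0)) ([24.2, 27.7, -19.1, -52.6, -32.1, 3.7], 'err mm/deg', np.float64(0.0), np.float64(0.0))
far 10 ([33.0, 28.8, -41.4, 65.7, -9.3, -177.0], 'err mm/deg', np.float64(8.0), np.float64(15.2))
far 20 ([33.1, 29.4, -22.0, -30.3, -9.3, -71.1], 'err mm/deg', np.float64(3.6), np.float64(11.9))
far 30 ([31.6, 29.2, -20.7, -39.3, -9.3, -52.4], 'err mm/deg', np.float64(2.0), np.float64(6.7))
far 40 ([31.9, 29.2, -20.8, -39.0, -9.3, -44.6], 'err mm/deg', np.float64(0.4), np.float64(1.5))
```

The kinematic model now fits to 0.5 mm. The stone needs a yaw of about 60° for a tilted grasp, and placing needs a yaw of about 22° for a tilt of about 32°. I'll check those poses and go back to upright.

```bash
python3 - <<'E'
from chk import *
from h import plan
print()
for y,t in((20,31),(22,32),(23,33),(25,33)): print("place",y,t,T((.5995,.0036,.0898),y,t),T((.5995,.0036,.0898),y,t,.03))
for b in(0,.05,.1):print("pick",T((.495,.22,.0255),60,32.5,b))
plan((.5089,.1793,.025),30,0,.045)
E
```

```text
0.23657936524078638 (-1, -1) [1.582e-01 1.000e-04 6.000e-04 5.653e-01 1.000e-03 4.205e-01 3.058e-01
 1.594e-01 5.000e-04] 0.000462763834318064
place 27 ([15.2, 21.0, -31.0, -6.0, -11.1, -81.9], 'err mm/deg', np.float64(0.0), np.float64(0.0)) ([15.1, 15.1, -31.8, -4.2, -16.2, -83.6], 'err mm/deg', np.float64(0.0), np.float64(0.0))
place 30 ([14.4, 20.8, -30.3, -12.6, -9.3, -74.7], 'err mm/deg', np.float64(0.1), np.float64(0.4)) ([14.9, 14.6, -33.3, -6.6, -12.2, -81.1], 'err mm/deg', np.float64(0.0), np.float64(0.0))
place 33 ([12.7, 20.6, -28.1, -23.2, -9.3, -62.9], 'err mm/deg', np.float64(0.3), np.float64(1.0)) ([14.4, 14.4, -33.6, -11.9, -9.3, -75.5], 'err mm/deg', np.float64(0.0), np.float64(0.1))
wedge ([14.9, 23.6, -30.5, -11.3, -9.3, -76.5], 'err mm/deg', np.float64(0.2), np.float64(0.7))
pick 30 ([21.8, 23.6, -27.9, -65.3, -9.3, -18.3], 'err mm/deg', np.float64(1.7), np.float64(4.4)) ([12.2, 25.8, -32.9, -132.2, -9.3, 56.8], 'err mm/deg', np.float64(3.7), np.float64(6.4))
pick 50 ([20.7, 24.3, -25.7, -56.7, -18.6, -9.5], 'err mm/deg', np.float64(0.0), np.float64(0.0)) ([31.6, 
[... 1298 characters left out ...]
/deg', np.float64(0.0), np.float64(0.0)) ([10.5, 17.2, -26.7, -26.7, -15.2, -53.6], 'err mm/deg', np.float64(0.0), np.float64(0.0))
place 25 33 ([9.2, 20.9, -23.6, -32.9, -15.9, -44.8], 'err mm/deg', np.float64(0.0), np.float64(0.0)) ([9.2, 17.4, -25.3, -29.6, -17.5, -48.3], 'err mm/deg', np.float64(0.0), np.float64(0.0))
pick ([24.2, 25.1, -24.2, -54.9, -22.6, -6.0], 'err mm/deg', np.float64(0.0), np.float64(0.0))
pick ([24.0, 19.1, -26.5, -48.4, -25.0, -12.9], 'err mm/deg', np.float64(0.0), np.float64(0.0))
pick ([23.4, 13.1, -28.1, -42.4, -28.4, -19.1], 'err mm/deg', np.float64(0.0), np.float64(0.0))
tcp [0.5089 0.1793 0.051 ] shift [ 0.0982  0.1907 -0.0176] turn [-0.1065  0.1437 -0.0032]
```

```bash
python3 -m pendant '[{"x":0,"y":0,"z":0.1,"rx":-0.01,"ry":0.02,"rz":0,"claw":1},{"x":0.03,"y":0.05,"z":0.12,"rx":-0.03,"ry":0.05,"rz":0,"claw":1},{"x":0.06,"y":0.1,"z":0.12,"rx":-0.06,"ry":0.09,"rz":-0.002,"claw":1},{"x":0.098,"y":0.19,"z":0.12,"rx":-0.09,"ry":0.12,"rz":-0.003,"claw":1},{"x":0.098,"y":0.19,"z":0.08,"rx":-0.1065,"ry":0.1437,"rz":-0.003,"claw":1},{"x":0.098,"y":0.19,"z":0.0,"rx":-0.1065,"ry":0.1437,"rz":-0.003,"claw":0.7},{"x":0.098,"y":0.19,"z":-0.017,"rx":-0.1065,"ry":0.1437,"rz":-0.003,"claw":0.7},{"x":0.098,"y":0.19,"z":-0.017,"rx":-0.1065,"ry":0.1437,"rz":-0.003,"claw":0.7}]'
python3 - <<'E'
from h import *
print(sense()["joints"].round(1));plan((.5089,.1793,.025),30,0,0)
E
```

```text
time_s: 31.15
tcp_pos: [0.5087, 0.1793, 0.0512]
ee_rot: [[-0.863, -0.505, -0.001], [-0.505, 0.863, -0.002], [0.001, -0.001, -1.0]]
wrist_force: [-0.5, 0.3, 0.5]
gripper_width: 0.759
gripper_force: 0.0
[ 36.7  24.7 -23.9   0.1 -41.5 -96.5]
tcp [0.5089 0.1793 0.006 ] shift [ 1.000e-03 -1.000e-04 -1.808e-01] turn [ 0.0006 -0.0002 -0.0018]
```

```bash
python3 -m pendant '[{"x":0,"y":0,"z":-0.08,"rx":0,"ry":0,"rz":0,"claw":0.65},{"x":0,"y":0,"z":-0.15,"rx":0,"ry":0,"rz":0,"claw":0.65},{"x":0,"y":0,"z":-0.178,"rx":0,"ry":0,"rz":0,"claw":0.65},{"x":0,"y":0,"z":-0.178,"rx":0,"ry":0,"rz":0,"claw":0},{"x":0,"y":0,"z":-0.178,"rx":0,"ry":0,"rz":0,"claw":0},{"x":0,"y":0,"z":-0.178,"rx":0,"ry":0,"rz":0,"claw":0},{"x":0,"y":0,"z":-0.178,"rx":0,"ry":0,"rz":0,"claw":0},{"x":0,"y":0,"z":-0.178,"rx":0,"ry":0,"rz":0,"claw":0}]'
python3 - <<'E'
from h import *
plan((.495,.22,.025),60,0,0)
E
```

```text
time_s: 32.15
tcp_pos: [0.509, 0.1797, 0.0069]
ee_rot: [[-0.863, -0.505, -0.0], [-0.505, 0.863, 0.0], [0.0, 0.0, -1.0]]
wrist_force: [-0.5, -0.5, 5.7]
gripper_width: 0.415
gripper_force: 30.0
tcp [0.495 0.22  0.006] shift [-0.0558  0.161  -0.0036] turn [-0.000e+00 -1.000e-04  1.649e-01]
```

```bash
python3 -m pendant '[{"x":0,"y":0,"z":0.06,"rx":0,"ry":0,"rz":0,"claw":0},{"x":-0.01,"y":0.03,"z":0.08,"rx":0,"ry":0,"rz":0.04,"claw":0},{"x":-0.03,"y":0.08,"z":0.08,"rx":0,"ry":0,"rz":0.08,"claw":0},{"x":-0.045,"y":0.13,"z":0.08,"rx":0,"ry":0,"rz":0.12,"claw":0},{"x":-0.056,"y":0.16,"z":0.06,"rx":0,"ry":0,"rz":0.165,"claw":0},{"x":-0.056,"y":0.16,"z":0.03,"rx":0,"ry":0,"rz":0.165,"claw":0},{"x":-0.056,"y":0.16,"z":0.008,"rx":0,"ry":0,"rz":0.165,"claw":0},{"x":-0.056,"y":0.16,"z":0.001,"rx":0,"ry":0,"rz":0.165,"claw":0}]'
python3 -m pendant '[{"x":0,"y":0,"z":0,"rx":0,"ry":0,"rz":0,"claw":0},{"x":0,"y":0,"z":-0.001,"rx":0,"ry":0,"rz":0,"claw":1},{"x":0,"y":0,"z":-0.001,"rx":0,"ry":0,"rz":0,"claw":1},{"x":0,"y":0,"z":-0.001,"rx":0,"ry":0,"rz":0,"claw":1},{"x":0,"y":0,"z":-0.001,"rx":0,"ry":0,"rz":0,"claw":1},{"x":0,"y":0,"z":0.02,"rx":0,"ry":0,"rz":0,"claw":1},{"x":0,"y":0,"z":0.12,"rx":0,"ry":0,"rz":0,"claw":1},{"x":0,"y":0,"z":0.25,"rx":0,"ry":0,"rz":0,"claw":1}]'
python3 - <<'E'
from h import *
print(sense()["joints"].round(1));plan((.4945,.2195,.0255),60,32.5,.05)
E
```

```text
time_s: 33.15
tcp_pos: [0.4942, 0.2189, 0.0069]
ee_rot: [[-0.501, -0.865, -0.002], [-0.865, 0.501, -0.002], [0.003, 0.001, -1.0]]
wrist_force: [-6.2, -0.5, 14.9]
gripper_width: 0.411
gripper_force: 30.0
time_s: 34.15
tcp_pos: [0.494, 0.2192, 0.0692]
ee_rot: [[-0.5, -0.866, -0.002], [-0.866, 0.5, -0.002], [0.003, 0.001, -1.0]]
wrist_force: [0.6, -0.2, 0.3]
gripper_width: 0.989
gripper_force: 0.0
[ 41.1  23.4 -22.6  -0.  -44.2 -71.1]
tcp [0.4862 0.2051 0.0516] shift [-0.0315 -0.0563 -0.0702] turn [ 1.571e-01 -9.110e-02 -1.000e-04]
```

```bash
python3 -m pendant '[{"x":0,"y":0,"z":0.02,"rx":0.03,"ry":-0.017,"rz":0,"claw":1},{"x":-0.01,"y":-0.02,"z":0.02,"rx":0.06,"ry":-0.035,"rz":0,"claw":1},{"x":-0.02,"y":-0.04,"z":0,"rx":0.09,"ry":-0.052,"rz":0,"claw":1},{"x":-0.03,"y":-0.056,"z":-0.03,"rx":0.12,"ry":-0.07,"rz":0,"claw":1},{"x":-0.031,"y":-0.056,"z":-0.06,"rx":0.157,"ry":-0.091,"rz":0,"claw":1},{"x":-0.031,"y":-0.056,"z":-0.07,"rx":0.157,"ry":-0.091,"rz":0,"claw":0.8},{"x":-0.031,"y":-0.056,"z":-0.07,"rx":0.157,"ry":-0.091,"rz":0,"claw":0.8},{"x":-0.031,"y":-0.056,"z":-0.07,"rx":0.157,"ry":-0.091,"rz":0,"claw":0.8}]'
python3 - <<'E'
from h import *
print(sense()["joints"].round(1));p=capture("wrist")
u=proj(p,(.4945,.2195,.02));m=mask(p,"small_hone",u)
if m is not None: print(m.sum(),fit([(p,m)],"small_hone",(.4945,.2195,60)))
plan((.4945,.2193,.0258),60,32.5,0)
E
```

```text
time_s: 35.15
tcp_pos: [0.4869, 0.2056, 0.0518]
ee_rot: [[-0.42, -0.866, 0.27], [-0.73, 0.499, 0.466], [-0.538, -0.001, -0.843]]
wrist_force: [0.9, 0.2, 0.5]
gripper_width: 0.822
gripper_force: 0.0
[ 23.8  19.1 -26.4 -48.4 -25.1 -12.7]
8002 [ 0.4933  0.2186 60.1678  0.9103]
tcp [0.4996 0.2281 0.0098] shift [ 0.0518  0.0886 -0.1677] turn [-0.0002  0.0005 -0.0005]
```

```bash
python3 -m pendant '[{"x":0.02,"y":0.03,"z":-0.06,"rx":0,"ry":0,"rz":0,"claw":0.65},{"x":0.04,"y":0.065,"z":-0.125,"rx":0,"ry":0,"rz":0,"claw":0.65},{"x":0.05,"y":0.087,"z":-0.166,"rx":0,"ry":0,"rz":0,"claw":0.65},{"x":0.05,"y":0.087,"z":-0.166,"rx":0,"ry":0,"rz":0,"claw":0.65},{"x":0.05,"y":0.087,"z":-0.166,"rx":0,"ry":0,"rz":0,"claw":0},{"x":0.05,"y":0.087,"z":-0.166,"rx":0,"ry":0,"rz":0,"claw":0},{"x":0.05,"y":0.087,"z":-0.166,"rx":0,"ry":0,"rz":0,"claw":0},{"x":0.05,"y":0.087,"z":-0.166,"rx":0,"ry":0,"rz":0,"claw":0}]'
python3 - <<'E'
from chk import *
from h import *
print();s=sense();g=s["tcp_pos"]-.019*s["ee_rot"][:,2];print("grasp",g.round(4),s["joints"].round(1))
a=np.radians(23);t=np.array([.5995,.0036,.0898])
h=t+[-.09*np.cos(a),-.09*np.sin(a),.06];print("hover",T(h,23,32.5),T((h+g)/2+[0,0,.05],40,32.5))
plan(h,23,32.5)
E
```

```text
time_s: 36.25
tcp_pos: [0.4993, 0.2272, 0.0104]
ee_rot: [[-0.421, -0.866, 0.27], [-0.73, 0.5, 0.467], [-0.539, -0.001, -0.842]]
wrist_force: [-1.5, -1.1, 4.0]
gripper_width: 0.407
gripper_force: 30.0
0.23657936524078638 (-1, -1) [1.582e-01 1.000e-04 6.000e-04 5.653e-01 1.000e-03 4.205e-01 3.058e-01
 1.594e-01 5.000e-04] 0.000462763834318064
place 27 ([15.2, 21.0, -31.0, -6.0, -11.1, -81.9], 'err mm/deg', np.float64(0.0), np.float64(0.0)) ([15.1, 15.1, -31.8, -4.2, -16.2, -83.6], 'err mm/deg', np.float64(0.0), np.float64(0.0))
place 30 ([14.4, 20.8, -30.3, -12.6, -9.3, -74.7], 'err mm/deg', np.float64(0.1), np.float64(0.4)) ([14.9, 14.6, -33.3, -6.6, -12.2, -81.1], 'err mm/deg', np.float64(0.0), np.float64(0.0))
place 33 ([12.7, 20.6, -28.1, -23.2, -9.3, -62.9], 'err mm/deg', np.float64(0.3), np.float64(1.0)) ([14.4, 14.4, -33.6, -11.9, -9.3, -75.5], 'err mm/deg', np.float64(0.0), np.float64(0.1))
wedge ([14.9, 23.6, -30.5, -11.3, -9.3, -76.5], 'err mm/deg', np.float64(0.2), np.float64(0.7))
pick 30 ([21.8, 23.6, -27.9, -65.3, -9.3, -18.3], 'err mm/deg', np.float64(1.7), np.float64(4.
[... 692 characters left out ...]
9.3, -177.0], 'err mm/deg', np.float64(8.0), np.float64(15.2))
far 20 ([33.1, 29.4, -22.0, -30.3, -9.3, -71.1], 'err mm/deg', np.float64(3.6), np.float64(11.9))
far 30 ([31.6, 29.2, -20.7, -39.3, -9.3, -52.4], 'err mm/deg', np.float64(2.0), np.float64(6.7))
far 40 ([31.9, 29.2, -20.8, -39.0, -9.3, -44.6], 'err mm/deg', np.float64(0.4), np.float64(1.5))

grasp [0.4941 0.2184 0.0264] [ 23.9  24.9 -24.2 -55.  -22.8  -5.6]
hover ([8.4, 8.4, -32.6, -24.7, -18.9, -54.1], 'err mm/deg', np.float64(0.0), np.float64(0.0)) ([20.0, 9.7, -31.0, -30.7, -21.1, -43.9], 'err mm/deg', np.float64(0.0), np.float64(0.0))
tcp [ 0.5261 -0.0276  0.1338] shift [ 0.1071 -1.0192  0.4935] turn [-0.0003  0.0007 -0.2056]
```

```bash
sed -i '/^print(OE/d;/^for t in(27/d;/^print("wedge/d;/^for yaw/d' chk.py
python3 -m pendant '[{"x":0,"y":0,"z":0.12,"rx":0,"ry":0,"rz":0,"claw":0},{"x":-0.02,"y":-0.06,"z":0.28,"rx":0,"ry":0,"rz":-0.02,"claw":0},{"x":-0.04,"y":-0.18,"z":0.42,"rx":0,"ry":0,"rz":-0.05,"claw":0},{"x":-0.05,"y":-0.32,"z":0.49,"rx":0,"ry":0,"rz":-0.08,"claw":0},{"x":-0.05,"y":-0.48,"z":0.49,"rx":0,"ry":0,"rz":-0.11,"claw":0},{"x":-0.04,"y":-0.64,"z":0.49,"rx":0,"ry":0,"rz":-0.15,"claw":0},{"x":-0.02,"y":-0.78,"z":0.49,"rx":0,"ry":0,"rz":-0.18,"claw":0},{"x":0,"y":-0.85,"z":0.49,"rx":0,"ry":0,"rz":-0.2,"claw":0}]'
python3 - <<'E'
from h import *
print(sense()["joints"].round(1));a=np.radians(23)
plan(np.array([.5995,.0036,.0898])+[-.09*np.cos(a),-.09*np.sin(a),.06],23,32.5)
E
```

```text
time_s: 37.25
tcp_pos: [0.4982, 0.0132, 0.1319]
ee_rot: [[-0.772, -0.403, 0.492], [-0.34, 0.915, 0.217], [-0.537, 0.0, -0.843]]
wrist_force: [-0.5, -0.4, -1.9]
gripper_width: 0.411
gripper_force: 30.0
[ 17.1   5.4 -40.1 -16.5 -12.7 -68.2]
tcp [ 0.5261 -0.0276  0.1338] shift [ 0.1113 -0.1629  0.0076] turn [-0.0001 -0.     -0.0043]
```

```bash
python3 -m pendant '[{"x":0.02,"y":-0.08,"z":0,"rx":0,"ry":0,"rz":-0.004,"claw":0},{"x":0.06,"y":-0.14,"z":0.005,"rx":0,"ry":0,"rz":-0.004,"claw":0},{"x":0.111,"y":-0.163,"z":0.005,"rx":0,"ry":0,"rz":-0.004,"claw":0},{"x":0.111,"y":-0.163,"z":0.005,"rx":0,"ry":0,"rz":-0.004,"claw":0},{"x":0.111,"y":-0.163,"z":0.005,"rx":0,"ry":0,"rz":-0.004,"claw":0},{"x":0.111,"y":-0.163,"z":0.005,"rx":0,"ry":0,"rz":-0.004,"claw":0},{"x":0.111,"y":-0.163,"z":0.005,"rx":0,"ry":0,"rz":-0.004,"claw":0},{"x":0.111,"y":-0.163,"z":0.005,"rx":0,"ry":0,"rz":-0.004,"claw":0}]'
cat > held.py <<'E'
from h import *
p=capture("wrist");s=sense();E=s["ee_rot"];g=s["tcp_pos"]-.019*E[:,2]
R=E@tool(0,32.6).T
f=lambda x,y,z: proj(p,g+R@(np.array([x,y,z])-[0,0,.0264])).round()
print("tcp",s["tcp_pos"].round(4),"held near top",f(-.032,.018,.03),f(-.032,-.018,.03),"near bottom",f(-.032,0,0),"far top",f(.032,0,.03))
for n in("small_hone","wedge_hone","big_hone"):
    for r in regions_of(p,n):
        y,x=np.where(r["region"]);print(n,round(r["conf"],2),x.min(),x.max(),y.min(),y.max(),r["region"].sum())
E
python3 held.py; python3 - <<'E'
from h import *
plan((.5995,.0036,.0898+.025),23,32.5)
p=capture("wrist");save(p,"w7.png")
E
```

```text
time_s: 38.25
tcp_pos: [0.5268, -0.0258, 0.1337]
ee_rot: [[-0.774, -0.396, 0.495], [-0.334, 0.918, 0.213], [-0.539, -0.001, -0.843]]
wrist_force: [0.2, -0.5, -1.2]
gripper_width: 0.411
gripper_force: 30.0
tcp [ 0.5268 -0.0258  0.1337] held near top [373. 274.] [262. 274.] near bottom [318. 210.] far top [318. 360.]
small_hone 0.67 268 369 215 354 9613
wedge_hone 0.87 78 184 101 219 7850
wedge_hone 0.55 288 355 200 216 894
big_hone 0.82 279 384 136 228 6596
tcp [0.6089 0.0076 0.0988] shift [ 0.3278  0.1343 -0.1395] turn [-0.      0.0005 -0.0016]
```

View pics/w7.png

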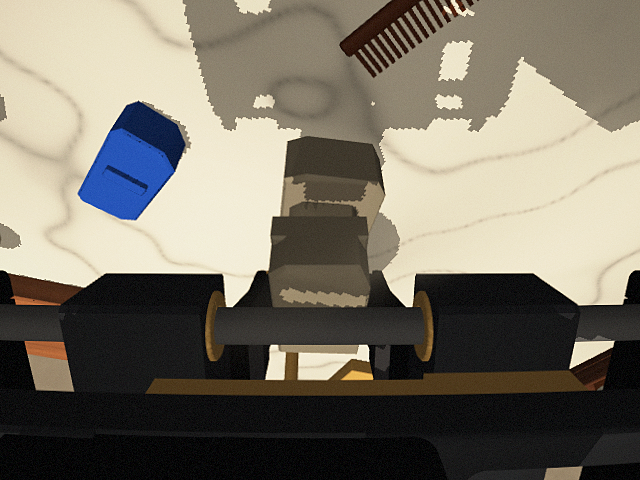

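The held small hone is where predicted, spanning (268–369, 215–354). The wedge's near end shows just above it at (288–355, 200–216).

```bash
python3 - <<'E'
from h import *
p=capture("wrist")
c,s8=np.cos(np.radians(8)),np.sin(np.radians(8))
for (wx,wy,yw) in((.5937,.0017,17.7),):
    a=np.radians(yw)
    def w(x,y,z):
        X=c*x+s8*z;Z=.0355-s8*x+c*z;return proj(p,(wx+X*np.cos(a)-y*np.sin(a),wy+X*np.sin(a)+y*np.cos(a),Z)).round(1)
    print("near end bottom",w(-.045,.014,0),w(-.045,-.014,0),"corner flats",w(-.035,.022,.0),w(-.035,-.022,.0),"top",w(-.045,.014,.023),w(-.035,.022,.023),w(-.035,-.022,.023))
m=mask(p,"wedge_hone",(321,208))
if m is not None:
    for y in range(199,218,2):
        x=np.where(m[y])[0]
        if len(x): print(y,x.min(),x.max())
E
```

```text
near end bottom [345.2 201.4] [301.9 198.2] corner flats [354.8 211.7] [288.8 207. ] top [346.  230.6] [356.1 240.4] [286.7 235.8]
201 301 312
203 298 338
205 293 350
207 290 352
209 289 353
211 289 354
213 289 354
215 290 348
```

```bash
python3 -m pendant '[{"x":0.04,"y":0.014,"z":-0.01,"rx":0,"ry":0,"rz":0,"claw":0},{"x":0.1,"y":0.04,"z":-0.03,"rx":0,"ry":0,"rz":0,"claw":0},{"x":0.17,"y":0.068,"z":-0.06,"rx":0,"ry":0,"rz":0,"claw":0},{"x":0.23,"y":0.093,"z":-0.09,"rx":0,"ry":0,"rz":0,"claw":0},{"x":0.29,"y":0.118,"z":-0.12,"rx":0,"ry":0,"rz":-0.0015,"claw":0},{"x":0.33,"y":0.136,"z":-0.14,"rx":0,"ry":0,"rz":-0.0015,"claw":0},{"x":0.33,"y":0.136,"z":-0.14,"rx":0,"ry":0,"rz":-0.0015,"claw":0},{"x":0.33,"y":0.136,"z":-0.14,"rx":0,"ry":0,"rz":-0.0015,"claw":0}]'
python3 - <<'E'
from h import *
plan((.600,.004,.0643+.0264),23,32.5)
E
```

```text
time_s: 39.6
tcp_pos: [0.6091, 0.0079, 0.0986]
ee_rot: [[-0.776, -0.391, 0.496], [-0.33, 0.92, 0.21], [-0.538, -0.0, -0.843]]
wrist_force: [0.7, 0.4, -1.0]
gripper_width: 0.417
gripper_force: 30.0
tcp [0.6094 0.008  0.0747] shift [ 0.0013  0.0004 -0.0957] turn [-0.      0.0004 -0.    ]
```

```bash
python3 -m pendant '[{"x":0.001,"y":0,"z":-0.02,"rx":0,"ry":0,"rz":0,"claw":0},{"x":0.001,"y":0,"z":-0.04,"rx":0,"ry":0,"rz":0,"claw":0},{"x":0.001,"y":0,"z":-0.055,"rx":0,"ry":0,"rz":0,"claw":0},{"x":0.001,"y":0,"z":-0.065,"rx":0,"ry":0,"rz":0,"claw":0},{"x":0.001,"y":0,"z":-0.072,"rx":0,"ry":0,"rz":0,"claw":0},{"x":0.001,"y":0,"z":-0.078,"rx":0,"ry":0,"rz":0,"claw":0},{"x":0.001,"y":0,"z":-0.082,"rx":0,"ry":0,"rz":0,"claw":0},{"x":0.001,"y":0,"z":-0.082,"rx":0,"ry":0,"rz":0,"claw":0}]'
python3 -m pendant '[{"x":0,"y":0,"z":-0.002,"rx":0,"ry":0,"rz":0,"claw":0},{"x":0,"y":0,"z":-0.002,"rx":0,"ry":0,"rz":0,"claw":0},{"x":0,"y":0,"z":-0.004,"rx":0,"ry":0,"rz":0,"claw":0},{"x":0,"y":0,"z":-0.004,"rx":0,"ry":0,"rz":0,"claw":0},{"x":0,"y":0,"z":-0.006,"rx":0,"ry":0,"rz":0,"claw":0},{"x":0,"y":0,"z":-0.008,"rx":0,"ry":0,"rz":0,"claw":0},{"x":0,"y":0,"z":-0.008,"rx":0,"ry":0,"rz":0,"claw":0},{"x":0,"y":0,"z":-0.008,"rx":0,"ry":0,"rz":0,"claw":0}]'
```

```text
time_s: 40.6
tcp_pos: [0.6097, 0.008, 0.0781]
ee_rot: [[-0.775, -0.391, 0.496], [-0.33, 0.92, 0.21], [-0.538, -0.001, -0.843]]
wrist_force: [-0.6, -0.6, -1.3]
gripper_width: 0.411
gripper_force: 30.0
time_s: 41.6
tcp_pos: [0.6097, 0.008, 0.0761]
ee_rot: [[-0.775, -0.391, 0.496], [-0.33, 0.92, 0.21], [-0.539, -0.0, -0.843]]
wrist_force: [-0.2, -0.6, -1.6]
gripper_width: 0.414
gripper_force: 30.0
```

```bash
python3 -m pendant '[{"x":0,"y":0,"z":-0.002,"rx":0,"ry":0,"rz":0,"claw":0},{"x":0,"y":0,"z":-0.002,"rx":0,"ry":0,"rz":0,"claw":0},{"x":0,"y":0,"z":-0.004,"rx":0,"ry":0,"rz":0,"claw":0},{"x":0,"y":0,"z":-0.004,"rx":0,"ry":0,"rz":0,"claw":0},{"x":0,"y":0,"z":-0.006,"rx":0,"ry":0,"rz":0,"claw":0},{"x":0,"y":0,"z":-0.006,"rx":0,"ry":0,"rz":0,"claw":0},{"x":0,"y":0,"z":-0.007,"rx":0,"ry":0,"rz":0,"claw":0},{"x":0,"y":0,"z":-0.007,"rx":0,"ry":0,"rz":0,"claw":0}]'
```

```text
time_s: 42.6
tcp_pos: [0.6097, 0.008, 0.0743]
ee_rot: [[-0.776, -0.391, 0.496], [-0.33, 0.92, 0.21], [-0.538, -0.0, -0.843]]
wrist_force: [-0.5, -0.5, -2.0]
gripper_width: 0.411
gripper_force: 30.0
```

```bash
python3 -m pendant '[{"x":0,"y":0,"z":-0.002,"rx":0,"ry":0,"rz":0,"claw":0},{"x":0,"y":0,"z":-0.002,"rx":0,"ry":0,"rz":0,"claw":0},{"x":0,"y":0,"z":-0.004,"rx":0,"ry":0,"rz":0,"claw":0},{"x":0,"y":0,"z":-0.004,"rx":0,"ry":0,"rz":0,"claw":0},{"x":0,"y":0,"z":-0.006,"rx":0,"ry":0,"rz":0,"claw":0},{"x":0,"y":0,"z":-0.006,"rx":0,"ry":0,"rz":0,"claw":0},{"x":0,"y":0,"z":-0.006,"rx":0,"ry":0,"rz":0,"claw":0},{"x":0,"y":0,"z":-0.006,"rx":0,"ry":0,"rz":0,"claw":0}]'
```

```text
time_s: 43.6
tcp_pos: [0.6104, 0.008, 0.0741]
ee_rot: [[-0.774, -0.391, 0.498], [-0.329, 0.921, 0.21], [-0.541, -0.001, -0.841]]
wrist_force: [-4.0, -0.2, 6.2]
gripper_width: 0.41
gripper_force: 30.0
```

Contact at about 8 N. I'll release and retreat along the tool axis.

```bash
python3 -m pendant '[{"x":0,"y":0,"z":0,"rx":0,"ry":0,"rz":0,"claw":0},{"x":0,"y":0,"z":0,"rx":0,"ry":0,"rz":0,"claw":0.8},{"x":0,"y":0,"z":0,"rx":0,"ry":0,"rz":0,"claw":0.8},{"x":0,"y":0,"z":0,"rx":0,"ry":0,"rz":0,"claw":0.8},{"x":0,"y":0,"z":0,"rx":0,"ry":0,"rz":0,"claw":0.8},{"x":0,"y":0,"z":0,"rx":0,"ry":0,"rz":0,"claw":0.8},{"x":0,"y":0,"z":0,"rx":0,"ry":0,"rz":0,"claw":0.8},{"x":0,"y":0,"z":0,"rx":0,"ry":0,"rz":0,"claw":0.8}]'
python3 -m pendant '[{"x":-0.02,"y":-0.008,"z":0.034,"rx":0,"ry":0,"rz":0,"claw":0.8},{"x":-0.06,"y":-0.025,"z":0.1,"rx":0,"ry":0,"rz":0,"claw":0.8},{"x":-0.12,"y":-0.05,"z":0.2,"rx":0,"ry":0,"rz":0,"claw":0.8},{"x":-0.2,"y":-0.08,"z":0.28,"rx":0,"ry":0,"rz":0,"claw":1},{"x":-0.28,"y":-0.12,"z":0.32,"rx":0,"ry":0,"rz":0,"claw":1},{"x":-0.33,"y":-0.14,"z":0.32,"rx":0,"ry":0,"rz":0,"claw":1},{"x":-0.33,"y":-0.14,"z":0.32,"rx":0,"ry":0,"rz":0,"claw":1},{"x":-0.33,"y":-0.14,"z":0.32,"rx":0,"ry":0,"rz":0,"claw":1}]'
python3 - <<'E'
from h import *
p=capture("wrist");cv2.imwrite("pics/w8.png",cv2.resize(cv2.cvtColor(p["color"][100:320,180:460],cv2.COLOR_RGB2BGR),None,fx=2.6,fy=2.6))
a=np.radians(22.8);MOD["s"]=MOD["small_hone"]+[0,0,.064]
m=mask(p,"small_hone",proj(p,(.6,.004,.08)))
if m is not None: print(m.sum(),fit([(p,m)],"s",(.6,.004,22.8)))
E
```

```text
time_s: 44.6
tcp_pos: [0.6097, 0.008, 0.0729]
ee_rot: [[-0.776, -0.391, 0.496], [-0.33, 0.92, 0.21], [-0.539, -0.0, -0.843]]
wrist_force: [0.3, -0.0, 0.1]
gripper_width: 0.798
gripper_force: 0.0
time_s: 45.6
tcp_pos: [0.5276, -0.0269, 0.1526]
ee_rot: [[-0.776, -0.391, 0.496], [-0.33, 0.92, 0.21], [-0.538, -0.001, -0.843]]
wrist_force: [0.0, 0.3, 0.3]
gripper_width: 1.0
gripper_force: 0.0
4169 [5.99100e-01 3.40000e-03 2.34419e+01 8.86300e-01]
```

View pics/w8.png

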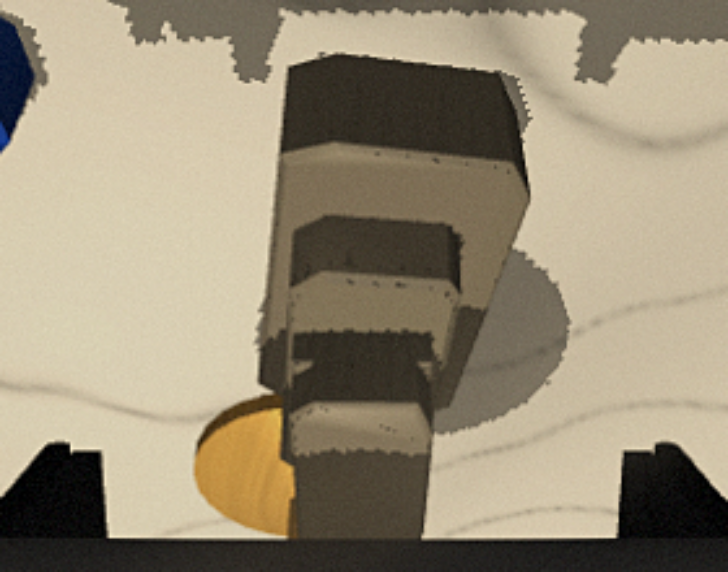

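The crop shows the small hone, around (360,440), seated level on the wedge, around (375,280), and the wedge on the big hone. The fitted pose and contact height match being seated over the rib, so I'm handing in.

```bash
python3 -c "
from station import *
print(finish_job())"
```

```text
the job is handed in; nothing more can be done
None
```

I handed the job in at about 45.6 s of the 72 s limit: both hones are stacked and released on the big hone, and my last wrist view showed them seated and level. The hand-in returned no verdict.

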